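Set out a fan of test cassettes at the sampling desk

ROBOT

A 7-joint arm with a two-finger parallel gripper is mounted at the origin on the work surface. World frame = base frame: x ahead of the robot, y to its left, z up, the work surface at z = 0. Lengths are in m, angles in rad, forces in N, time in s.
With the tool pointing down it reaches from about 0.425 to 0.875 m from the base axis. Payload 8.4 kg.
Tool frame: the origin (TCP) lies between the finger pads; the fingertips stand 19 mm ahead of it and the grasp point (between the pads) is the TCP; y points along the fingers, z is the direction in which the jaws open and shut, and the axes are right-handed (so a half turn about y gives the same grasp; the last joint's range is limited). The gripper opens to 87 mm and grips with 3 to 60 N. Pads are 19 mm wide; open, the fingers measure 117 mm over their backs; the gripper's body (75 mm by 190 mm) begins 51 mm behind the grasp point.
Start: joints at [1.119, 0.333, 0.04, 1.465, -0.013, 1.343, -0.059], TCP at [0.225, -0.61, 0.217] pointing down, gripper open.
Joint ranges: [-2.58, 2.58], [-0.38, 2.09], [-1.3, 1.39], [0.25, 2.4], [-1.5, 4.64], [0.08, 2.09], [-2.65, 2.65]. Speed limits (rad/s): [2.22, 2.22, 2.79, 2.79, 3.14, 3.14, 3.14].

INTERFACE

Orientations are given as a unit quaternion [w, x, y, z].
In Python, from bench import readout, optics, env gives the robot as it stands. The module is installed in compiled form; this text tells all that it offers.
- The arm moves only by the tool drive_tool, never from a script. Its argument "targets" is one flat list of numbers, 5 for each row, row after row: the shift along the tool's x, y, z in mm, then the turn about the tool's y in degrees, then the opening, from 0 (shut) to 1 (fully open). In form: [x, y, z, spin, grip, x, y, z, spin, grip, ...]. A call has exactly 5 rows; each row is the pose to reach, as a shift and turn from the pose commanded when the call began, along the tool's axes at that moment; what a row does not reach only later rows make up. A row lasts 1/8 s, in which the tool goes at most 62.5 mm and 10.7 degrees, less where a joint would pass 70% of its speed; a pose out of reach is approached as far as the arm can. A call with a gripper value outside its range is refused whole. The fingers move at their own pace and stop on an object; "force" is the grip in N (left out, the last holds). Time passes only in rows, so rows that repeat a pose let the fingers close, or fill a call up. It gives the time, the measured TCP pose, the force and the opening at its end, in the units of the state.
- readout.sense(): the state, without advancing time (a new reading comes with each control period).
- optics.read_camera(name): name is "scene" or "top" or "wrist"; returns a dict with "color" (480x640x3 uint8, red, green, blue), "intrinsics" (3x3 intrinsics, pixels), "dist" ([k1, k2, p1, p2, k3] as OpenCV has them; the pictures are not rectified), "cam_to_world" (4x4, takes a point from camera to world coordinates); the wrist camera has in their place "mount" (4x4, takes a point from camera to tool coordinates, whose origin is the TCP and whose axes are the tool frame's). Camera axes: x right, y down, z forward; pixel columns grow to the right and rows downward; lengths in m; the calibration is good to about 2 mm. A picture is of the moment at which its call begins: read the wrist's pose just before it. There is no depth.
- env.sign_off(): hands the job in, once; it reports no verdict.
The state is a dict: "clock": time; "joint_pos": joint angles; "joint_velocities": joint speeds; "effort": joint torques, N m; "position": TCP position; "tool_rot": TCP orientation; "ft_force": force on the tool from outside, world axes, zero at the start; "wrist_torque": the same for the moment, N m; "finger_gap": opening from 0.0 (shut) to 1.0 (fully open).
Only numpy, scipy, OpenCV 4.12 (cv2) and the standard library are available. Lean on these libraries where they do the work, as an engineer would, in place of code of your own. Each camera call takes 0.05 s, during which the arm holds its last target. There are 200 camera calls.

TASK

Set the sampling desk up for the next shift: lay every test cassette face up in the steel tray, in one straight row along its middle, overlapping like roof tiles with all the sample wells towards the tray's low front end: the rearmost lies flat at the tray's rear end and each next one towards the front rests its rear end on the one behind it and its front edge on the tray floor, so that a little more than half of each shows. Have the tray, front first, pushed fully home against the stop between the dock's guide rails, and hang the swab basket by the middle of its handle on the hook. Leave the bottle, the glove box and the timer where they stand.

Things in the scene. Friction and masses are not known exactly. Their poses are not given: they have to be found in the camera images.
- cassette1: test cassette 1: flat white plastic plate 70 x 28 x 6 mm, 20 g, lying face up on the desk at the right; origin at the centre of its underside, x along its length towards the end with the round sample well, z up out of its face (the paper label panel is at the -x end). its balance point is its middle. 4 to 6 of the six are present, all alike; an absent one reads None
- cassette2: test cassette 2: flat white plastic plate 70 x 28 x 6 mm, 20 g, lying face up on the desk at the right; origin at the centre of its underside, x along its length towards the end with the round sample well, z up out of its face (the paper label panel is at the -x end). its balance point is its middle. 4 to 6 of the six are present, all alike; an absent one reads None
- cassette3: test cassette 3: flat white plastic plate 70 x 28 x 6 mm, 20 g, lying face up on the desk at the right; origin at the centre of its underside, x along its length towards the end with the round sample well, z up out of its face (the paper label panel is at the -x end). its balance point is its middle. 4 to 6 of the six are present, all alike; an absent one reads None
- cassette4: test cassette 4: flat white plastic plate 70 x 28 x 6 mm, 20 g, lying face up on the desk at the right; origin at the centre of its underside, x along its length towards the end with the round sample well, z up out of its face (the paper label panel is at the -x end). its balance point is its middle. 4 to 6 of the six are present, all alike; an absent one reads None
- cassette5: test cassette 5: flat white plastic plate 70 x 28 x 6 mm, 20 g, lying face up on the desk at the right; origin at the centre of its underside, x along its length towards the end with the round sample well, z up out of its face (the paper label panel is at the -x end). its balance point is its middle. 4 to 6 of the six are present, all alike; an absent one reads None
- cassette6: test cassette 6: flat white plastic plate 70 x 28 x 6 mm, 20 g, lying face up on the desk at the right; origin at the centre of its underside, x along its length towards the end with the round sample well, z up out of its face (the paper label panel is at the -x end). its balance point is its middle. 4 to 6 of the six are present, all alike; an absent one reads None
- cassette1_front (a point): middle of the lower edge of cassette1's sample-well end, 35 mm along x from its origin, on the underside
- cassette2_front (a point): middle of the lower edge of cassette2's sample-well end, 35 mm along x from its origin, on the underside
- cassette3_front (a point): middle of the lower edge of cassette3's sample-well end, 35 mm along x from its origin, on the underside
- cassette4_front (a point): middle of the lower edge of cassette4's sample-well end, 35 mm along x from its origin, on the underside
- cassette5_front (a point): middle of the lower edge of cassette5's sample-well end, 35 mm along x from its origin, on the underside
- cassette6_front (a point): middle of the lower edge of cassette6's sample-well end, 35 mm along x from its origin, on the underside
- tray: loose shallow steel tray, 0.4 kg, outside 318 long x 158 wide mm, floor 3 mm thick (inside 310 x 150 mm); side and front walls 4 mm thick and 10 mm high, rear wall a 28 mm high push plate, full width, 4 mm thick; origin at the centre of its underside, x along its length towards the low front wall (rear face at x = -159 mm), z up
- tray_front (a point): middle of the tray's front end, 159 mm along the tray's x from its origin, at the height of the tray floor's upper face (3 mm)
- dock: aluminium tray dock fixed to the desk, at the left: two guide rails 20 mm high, parallel and 162 mm apart from x = 39 to 159 mm, flaring out at 28 degrees from x = 39 back to the mouth at x = -27 mm (232 mm wide); stop face at x = 159 mm. Origin on the desk, where the tray's origin lies when fully home; x = direction of insertion, z up
- basket: loose white swab basket with packs in it, 0.22 kg, box 84 (x) x 116 (y) x 58 mm high, with a fixed arched handle: a grey round bar 10 mm thick, level and straight along y for 92 mm at 130 mm above the foot, its two legs at the basket's y ends; origin at the centre of its underside, z up
- basket_handle (a point): middle of the level part of the basket's handle bar (on the bar's centre line), 130 mm above the basket's origin; axes as the basket's
- hook: fixed steel hook stand at the far left: a base plate 8 mm thick, an upright post of 8 mm round bar that bends over at 188 mm height and down into an upturned hook open towards its -x side, the robot's; origin on the desk below the hook's seat; x towards the post (60 mm from the origin), y across the hook
- hook_seat (a point): where the centre line of a 10 mm bar lies once it rests in the hook: 160 mm above the desk; the hook's free tip stands 24 mm to -x of this point and rises to 176 mm height, so the bar must come over the tip from the -x side, or down between tip and post, and then be lowered
- sanitiser: bystander: white pump bottle, 52 mm across, 147 mm tall, at the far left; origin at the centre of its underside
- glove_box: bystander: white carton glove box 120 x 230 x 70 mm, at the far right, beyond the cassettes; origin at the centre of its underside
- timer: bystander: small white desk timer, 75 mm wide, 70 mm tall, at the far side; origin at the centre of its underside
Mind the look-alikes: they are no part of the job. Leave any black look-alike of the cassette4 alone. Leave any brown look-alike of the cassette6 alone.

How it is judged:
By the outcome, as a careful person would: the job done as asked, in the order asked, and still so for the second after the job is handed in, with the robot touching nothing.
Of cassette1, cassette2, cassette3, cassette4, cassette5, cassette6 only 4 to 6 are there at a start; the rules pass over those that are not, and their reading is None.
At some moment in a run one of cassette1, cassette2, cassette3, cassette4, cassette5, cassette6 may be knocked a few centimetres aside while the robot is not near it.
Once in a run the grip may slacken for a moment while it holds something.
It also fails if it takes over 210 s, if anything falls off the work surface, if the arm or the gripper's body presses on something with over 40 N, if the wrist force passes 120 N, or if a joint passes its speed limit or range.

## Working session

There is one attempt and no reset: what is moved stays moved. The work goes in short steps, Python scripts to look and compute and a tool call to move; the robot and the scene stay as the last step left them, time stands still between calls to the robot, and variables do not carry over. Pictures are saved under pics/ and viewed, about 12 in all and at most 16, crops included, and the job is handed in when it is done.

Besides the shell and the picture viewer there is one more tool, called after ">>>" as name(argument=value, ...) on one line, values as JSON. drive_tool: Moves the arm, as the interface text tells. Its arguments: {"type":"object","properties":{"targets":{"type":"array","items":{"type":"number"}},"force":{"type":"number"}},"required":["targets"]}

```bash
mkdir -p pics; cat > h.py <<'E'
import numpy as np, cv2
from bench import readout, optics, env
from scipy.spatial.transform import Rotation as R
def rot(q): return R.from_quat([q[1],q[2],q[3],q[0]]).as_matrix()
def shot(name,fn=None):
    s=readout.sense(); c=optics.read_camera(name)
    if name=='wrist':
        T=np.eye(4);T[:3,:3]=rot(s['tool_rot']);T[:3,3]=s['position'];c['cam_to_world']=T@np.array(c['mount'])
    if fn: cv2.imwrite('pics/'+fn,cv2.cvtColor(c['color'],cv2.COLOR_RGB2BGR))
    import pickle; pickle.dump(c,open('%s.pkl'%name,'wb'))
    return c
def pix2w(c,uv,z):
    p=cv2.undistortPoints(np.array(uv,float).reshape(-1,1,2),np.array(c['intrinsics']),np.array(c['dist'])).reshape(-1,2)
    M=np.array(c['cam_to_world']); d=np.c_[p,np.ones(len(p))]@M[:3,:3].T
    t=(z-M[2,3])/d[:,2]; return M[:3,3]+d*t[:,None]
def w2pix(c,P):
    M=np.linalg.inv(np.array(c['cam_to_world'])); 
    return cv2.projectPoints(np.array(P,float).reshape(-1,1,3),cv2.Rodrigues(M[:3,:3])[0],M[:3,3],np.array(c['intrinsics']),np.array(c['dist']))[0].reshape(-1,2)
E
python3 - <<'E'
from h import *
s=readout.sense()
print({k:np.round(v,4).tolist() for k,v in s.items()}); print(np.round(rot(s['tool_rot']),3))
for n in ['scene','top','wrist']:
    c=shot(n,n+'0.png'); print(n,np.round(c['cam_to_world'],3).tolist(),np.round(c['intrinsics'],0).tolist())
print(np.round(c['mount'],3).tolist())
E
```

```text
{'clock': 0.0, 'joint_pos': [1.1188, 0.3339, 0.0399, 1.4663, -0.0134, 1.3433, -0.0585], 'joint_velocities': [-0.0032, -0.0005, 0.0018, 0.0, 0.0011, -0.0003, 0.0006], 'effort': [-0.0002, -65.6357, 1.3351, -40.3808, -0.0598, 0.0447, 0.0002], 'position': [0.2244, -0.6095, 0.2162], 'tool_rot': [0.1239, -0.1242, 0.6967, -0.6956], 'ft_force': [0.5955, -0.2056, -0.745], 'wrist_torque': [0.0047, 0.0163, 0.0247], 'finger_gap': 1.0011}
[[-0.938 -0.001  0.345]
 [-0.345  0.002 -0.938]
 [ 0.    -1.    -0.002]]
scene [[-0.471, 0.499, -0.727, 1.683], [0.882, 0.262, -0.392, 0.595], [-0.005, -0.826, -0.564, 0.975], [0.0, 0.0, 0.0, 1.0]] [[480.0, 0.0, 318.0], [0.0, 480.0, 250.0], [0.0, 0.0, 1.0]]
top [[-0.028, -0.988, 0.15, 0.351], [-0.999, 0.031, 0.02, -0.002], [-0.025, -0.15, -0.988, 1.518], [0.0, 0.0, 0.0, 1.0]] [[545.0, 0.0, 322.0], [0.0, 545.0, 236.0], [0.0, 0.0, 1.0]]
wrist [[0.345, -0.909, -0.232, 0.289], [-0.939, -0.334, -0.084, -0.587], [-0.001, 0.247, -0.969, 0.384], [0.0, 0.0, 0.0, 1.0]] [[350.0, 0.0, 324.0], [0.0, 350.0, 244.0], [0.0, 0.0, 1.0]]
[[0.001, 0.969, 0.247, -0.068], [-0.0, -0.247, 0.969, -0.168], [1.0, -0.001, 0.0, 0.001], [0.0, 0.0, 0.0, 1.0]]
```

View pics/top0.png

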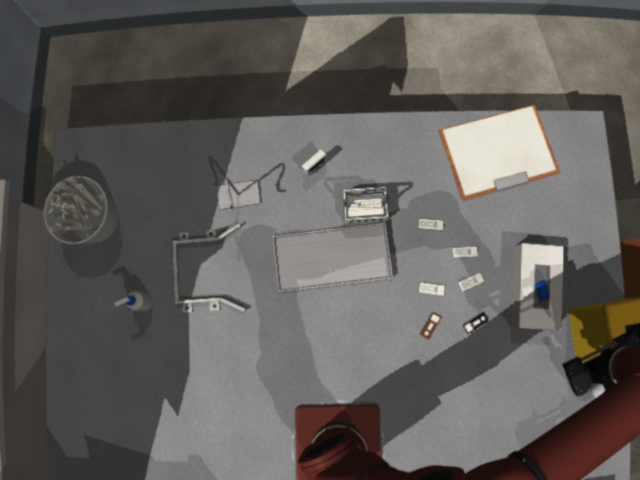

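View pics/scene0.png

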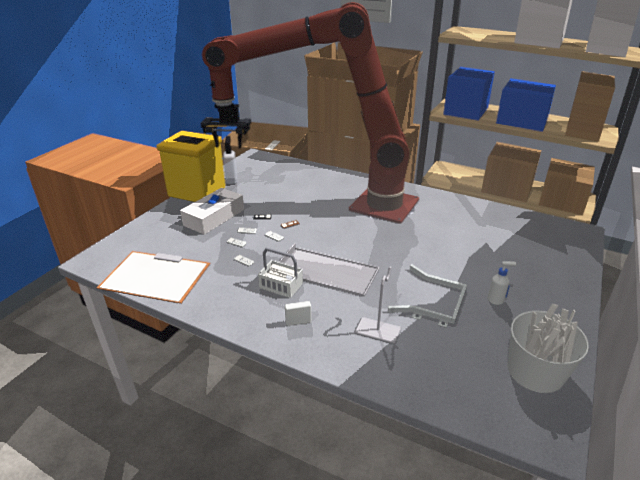

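Top view: four white cassettes at about (430,225), (465,252), (470,282) and (431,289). The look-alikes are black (475,322) and brown (431,325). The tray is at (333,257), the dock at (205,270), the basket at (365,203) and the hook at (240,190). I'll zoom in to confirm.

```bash
python3 - <<'E'
from h import *
im=cv2.imread('pics/top0.png')
cv2.imwrite('pics/crop1.png',cv2.resize(im[140:345,165:500],(800,490),interpolation=cv2.INTER_CUBIC))
E
```

```text
(no output)
```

View pics/crop1.png

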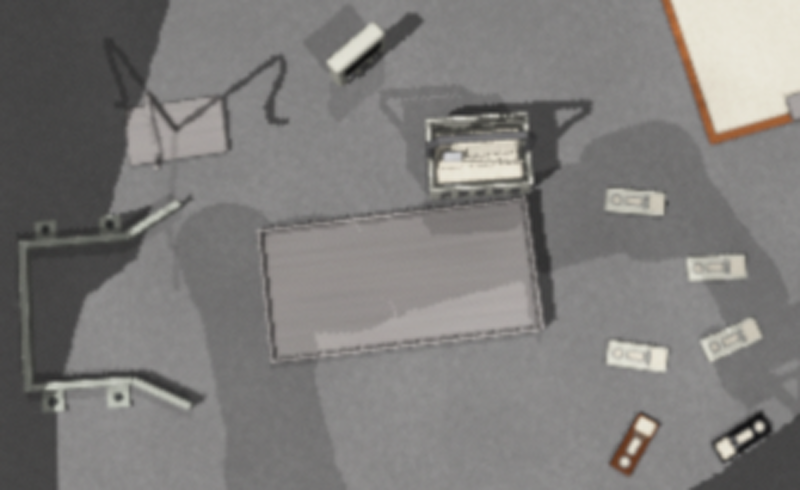

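```bash
python3 - <<'E'
from h import *; import pickle
c=pickle.load(open('top.pkl','rb'))
f=lambda L,z:np.round(pix2w(c,[(165+u/2.388,140+v/2.39) for u,v in L],z),3).tolist()
print('tray',f([(262,231),(272,360)],.01),f([(525,200),(542,328)],.028))
print('cass',f([(635,202),(717,268),(732,340),(637,356),(635,443),(742,437)],.006))
print('ends',f([(605,201),(665,203),(687,269),(746,266),(704,349),(760,329),(607,353),(667,359)],.006))
print('dock',f([(20,240),(130,235),(187,198),(30,388),(133,380),(197,405)],.02))
print('basket foot',f([(433,192),(533,188)],.058),f([(428,118),(527,115)],.058), f([(443,118),(523,113)],.135))
print('hookbase',f([(127,100),(224,95),(230,150),(133,165)],.008), 'timer',f([(355,50)],.07))
E
```

```text
tray [[0.584, 0.161, 0.01], [0.433, 0.151, 0.01]] [[0.608, -0.148, 0.028], [0.459, -0.161, 0.028]]
cass [[0.606, -0.28, 0.006], [0.524, -0.374, 0.006], [0.439, -0.386, 0.006], [0.424, -0.273, 0.006], [0.324, -0.265, 0.006], [0.326, -0.392, 0.006]]
ends [[0.608, -0.245, 0.006], [0.603, -0.316, 0.006], [0.524, -0.338, 0.006], [0.525, -0.409, 0.006], [0.429, -0.352, 0.006], [0.45, -0.42, 0.006], [0.429, -0.238, 0.006], [0.419, -0.308, 0.006]]
dock [[0.581, 0.449, 0.02], [0.583, 0.316, 0.02], [0.625, 0.248, 0.02], [0.406, 0.436, 0.02], [0.413, 0.313, 0.02], [0.382, 0.238, 0.02]]
basket foot [[0.616, -0.041, 0.058], [0.617, -0.155, 0.058]] [[0.702, -0.038, 0.058], [0.702, -0.152, 0.058]] [[0.683, -0.052, 0.135], [0.686, -0.14, 0.135]]
hookbase [[0.75, 0.323, 0.008], [0.751, 0.205, 0.008], [0.683, 0.198, 0.008], [0.669, 0.315, 0.008]] timer [[0.783, 0.044, 0.07]]
```

```bash
cat >> h.py <<'E'
def plan(p,th=None):
    "tool-axis shift (mm) and spin (deg) from measured pose to world p (m), jaw heading th (deg, mod 180 nearest)"
    s=readout.sense(); M=rot(s['tool_rot']); d=M.T@(np.array(p)-s['position'])*1000
    cur=np.degrees(np.arctan2(M[1,2],M[0,2])); sp=0
    if th is not None: sp=-((th-cur+90)%180-90)
    print('t%.2f pos'%s['clock'],np.round(s['position'],4),'head %.1f'%cur,'gap %.3f'%s['finger_gap'],'F',np.round(s['ft_force'],1),'-> shift',np.round(d,1),'spin %.1f'%sp)
E
python3 -c "
from h import *
plan([.5,-.27,.25],0)"
```

```text
t0.15 pos [ 0.2244 -0.6096  0.2165] head -69.8 gap 0.998 F [-0.1  0.3  0.4] -> shift [-375.9  -33.3 -223.6] spin -69.8
```

>>> drive_tool(targets=[-54,-33,-32,-10,1,-108,-33,-64,-20,1,-162,-33,-96,-30,1,-216,-33,-128,-40,1,-250,-33,-149,-50,1], force=20)

```text
clock: 0.78
position: [0.4093, -0.3811, 0.2502]
tool_rot: [0.409, -0.409, 0.577, -0.577]
ft_force: [0.5, -0.4, 0.1]
finger_gap: 1.001
```

```bash
python3 -c "
from h import *
plan([.5,-.25,.25],0)"
```

```text
t0.78 pos [ 0.4093 -0.3811  0.2502] head -19.3 gap 1.001 F [ 0.5 -0.4  0.1] -> shift [-153.8    0.2   42.2] spin -19.3
```

>>> drive_tool(targets=[-50,0,14,-7,1,-100,0,28,-14,1,-154,0,42,-19.3,1,-154,0,42,-19.3,1,-154,0,42,-19.3,1])

```text
clock: 1.4
position: [0.4989, -0.2536, 0.2499]
tool_rot: [0.497, -0.498, 0.502, -0.502]
ft_force: [0.3, -0.6, 0.3]
finger_gap: 1.0
```

```bash
python3 - <<'E'
from h import *
plan([.5,-.25,.25],0)
c=shot('wrist','w1.png')
print(w2pix(c,[[.606,-.28,.006],[.524,-.374,.006],[.439,-.386,.006],[.424,-.273,.006]]).round())
E
```

```text
t1.40 pos [ 0.4989 -0.2536  0.2499] head -0.5 gap 1.000 F [ 0.3 -0.6  0.3] -> shift [-3.6 -0.1  1. ] spin -0.5
[[412. 233.]
 [344. 306.]
 [277. 315.]
 [261. 229.]]
```

View pics/w1.png

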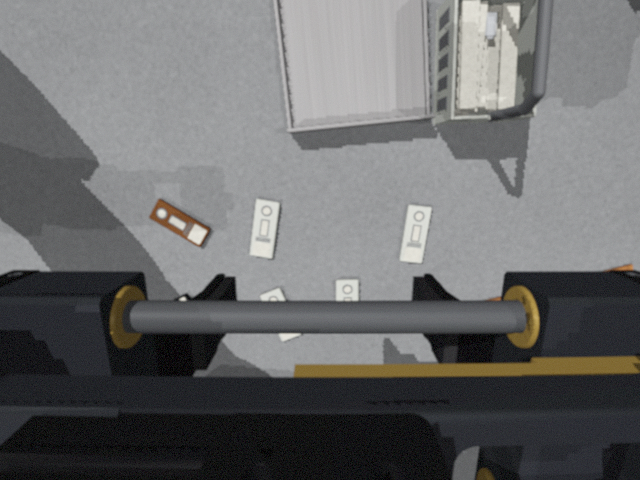

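```bash
cat >> h.py <<'E'
def rect(c,x0,x1,y0,y1,z,k=2000):
    "metric top view, rows from x1 down to x0, cols from y1 to y0, k px/m"
    X,Y=np.meshgrid(np.arange(x1,x0,-1/k),np.arange(y1,y0,-1/k),indexing='ij')
    uv=w2pix(c,np.c_[X.ravel(),Y.ravel(),np.full(X.size,z)]).reshape(*X.shape,2).astype(np.float32)
    return cv2.remap(cv2.cvtColor(c['color'],cv2.COLOR_RGB2BGR),uv[...,0],uv[...,1],cv2.INTER_LINEAR)
def cass(c,x0,x1,y0,y1,z=.006,thr=165,k=2000):
    im=rect(c,x0,x1,y0,y1,z,k); m=((im.min(2)>thr)*255).astype(np.uint8)
    m=cv2.morphologyEx(m,cv2.MORPH_CLOSE,np.ones((13,13)))
    out=[]
    for q in cv2.findContours(m,cv2.RETR_EXTERNAL,cv2.CHAIN_APPROX_NONE)[0]:
        if cv2.contourArea(q)<.0008*k*k: continue
        (u,v),(w,h),a=cv2.minAreaRect(q)
        b=cv2.boxPoints(((u,v),(w,h),a)); e=b[1]-b[0]; e2=b[2]-b[1]
        L=e if np.hypot(*e)>np.hypot(*e2) else e2
        d=np.array([-L[1],-L[0]]); yaw=np.degrees(np.arctan2(d[1],d[0]))%180
        out.append((round(x1-v/k,4),round(y1-u/k,4),round(yaw,1),round(max(w,h)/k*1000,1),round(min(w,h)/k*1000,1)))
    return out
E
python3 - <<'E'
from h import *; import pickle
c=pickle.load(open('wrist.pkl','rb')); t=pickle.load(open('top.pkl','rb'))
print(cass(c,.37,.66,-.33,-.2)); 
print(cass(t,.37,.66,-.44,-.2,thr=130))
im=c['color']; print(im[250,258],im[230,415],im[160,200], t['color'][225,438])
E
```

```text
[(0.4272, -0.2731, np.float32(79.7), 71.4, 28.7), (0.6097, -0.2814, np.float32(83.2), 71.0, 29.3)]
[(0.4568, -0.3105, np.float32(90.0), 221.0, 173.5), (0.6073, -0.279, np.float32(83.5), 71.7, 30.4), (0.5995, -0.4028, np.float32(0.0), 121.0, 73.5)]
[223 221 213] [224 221 213] [162 163 164] [202 196 182]
```

```bash
python3 -c "
from h import *
plan([.6097,-.2814,.021],-6.8)"
```

```text
t1.45 pos [ 0.4986 -0.2543  0.2499] head -0.6 gap 0.998 F [ 0.2 -0.2 -0.6] -> shift [ 25.8 228.8 111.6] spin 6.2
```

>>> drive_tool(targets=[13,40,55,6.2,0.7,26,80,112,6.2,0.7,26,130,112,6.2,0.7,26,170,112,6.2,0.7,26,190,112,6.2,0.7])

```text
clock: 2.08
position: [0.6089, -0.2814, 0.0572]
tool_rot: [0.468, -0.47, 0.53, -0.528]
ft_force: [-0.3, -0.4, -0.3]
finger_gap: 0.704
```

```bash
python3 -c "
from h import *
plan([.6097,-.2814,.021],-6.8)"
```

```text
t2.08 pos [ 0.6089 -0.2814  0.0572] head -6.8 gap 0.704 F [-0.3 -0.4 -0.3] -> shift [-0.  36.2  0.9] spin -0.0
```

>>> drive_tool(targets=[0,20,0.5,0,0.7,0,36,0.5,0,0.7,0,36,0.5,0,0.7,0,36,0.5,0,0,0,36,0.5,0,0], force=25)

```text
clock: 2.7
position: [0.6123, -0.2803, 0.0253]
tool_rot: [-0.47, 0.47, -0.528, 0.529]
ft_force: [0.4, -0.5, -0.5]
finger_gap: 0.556
```

>>> drive_tool(targets=[0,0,0,0,0,0,0,0,0,0,0,-25,0,0,0,0,-60,0,0,0,0,-110,0,0,0])

```text
clock: 3.32
position: [0.6107, -0.2797, 0.134]
tool_rot: [0.47, -0.47, 0.529, -0.527]
ft_force: [0.6, -0.1, 0.1]
finger_gap: 0.031
```

```bash
python3 -c "
from h import *
plan([.535,-.12,.18],4.6)
c=shot('wrist','w2.png')"
```

```text
t3.33 pos [ 0.6107 -0.2797  0.134 ] head -6.7 gap 0.031 F [ 0.6 -0.1  0.1] -> shift [-149.9  -45.6  -93.9] spin -11.3
```

View pics/w2.png

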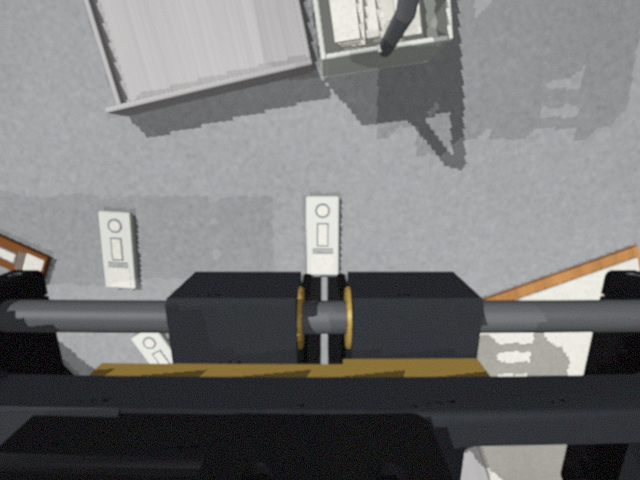

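The wrist view shows I lifted before the slow fingers had closed. The cassette is undisturbed at (323,236), so I'll re-measure it and try again.

```bash
python3 -c "
from h import *
c=__import__('pickle').load(open('wrist.pkl','rb'))
r=cass(c,.37,.66,-.34,-.2);print(r)
plan([*r[-1][:2],.0205],float(r[-1][2])-90)"
```

```text
[(0.4278, -0.2776, np.float32(173.5), 110.3, 81.6), (0.515, -0.2698, np.float32(0.0), 290.0, 139.5)]
t3.38 pos [ 0.6143 -0.2809  0.1429] head -6.7 gap 0.017 F [ 3.4 -0.3  6.2] -> shift [   0.3  121.6 -100.9] spin 83.3
```

>>> drive_tool(targets=[0,0,0,0,0.5,0,0,0,0,0.5,0,0,0,0,0.5,0,0,0,0,0.5,0,0,0,0,0.5])

```text
clock: 4.0
position: [0.6115, -0.2799, 0.1337]
tool_rot: [0.47, -0.47, 0.529, -0.528]
ft_force: [-0.3, 0.1, 0.6]
finger_gap: 0.467
```

```bash
python3 -c "
from h import *
plan([.6097,-.2814,.021],-6.8)
c=shot('wrist','w3.png')
for t in (175,185,195,205): print(t,cass(c,.37,.66,-.34,-.2,thr=t))"
```

```text
t4.00 pos [ 0.6115 -0.2799  0.1337] head -6.7 gap 0.467 F [-0.3  0.1  0.6] -> shift [  1.7 112.7  -1.5] spin 0.1
175 [(0.4278, -0.2705, np.float32(79.8), 65.7, 27.7), (0.599, -0.2845, np.float32(91.3), 78.9, 57.6)]
185 [(0.4278, -0.2706, np.float32(79.8), 65.3, 27.1), (0.6095, -0.2811, np.float32(83.5), 70.1, 28.0)]
195 [(0.4279, -0.2705, np.float32(79.9), 64.4, 26.4), (0.6095, -0.281, np.float32(83.5), 69.3, 27.6)]
205 [(0.4279, -0.2705, np.float32(80.0), 63.4, 25.7), (0.6096, -0.2811, np.float32(83.5), 68.8, 27.0)]
```

>>> drive_tool(targets=[1.5,50,-2,0,0.5,1.5,90,-2,0,0.5,1.5,113,-2,0,0.5,1.5,113,-2,0,0.5,1.5,113,-2,0,0.3])

```text
clock: 4.68
position: [0.6103, -0.2815, 0.0224]
tool_rot: [-0.47, 0.47, -0.528, 0.529]
ft_force: [0.5, -0.4, -0.1]
finger_gap: 0.445
```

>>> drive_tool(targets=[0,0,0,0,0,0,0,0,0,0,0,0,0,0,0,0,0,0,0,0,0,0,0,0,0])

```text
clock: 5.3
position: [0.6094, -0.2813, 0.0211]
tool_rot: [0.47, -0.47, 0.528, -0.528]
ft_force: [0.9, -0.4, -0.2]
finger_gap: 0.008
```

>>> drive_tool(targets=[0,-12,0,0,0,0,-40,0,0,0,0,-70,0,0,0,0,-100,0,0,0,0,-100,0,0,0])

```text
clock: 5.92
position: [0.6113, -0.2819, 0.1251]
tool_rot: [-0.471, 0.469, -0.527, 0.53]
ft_force: [0.1, 0.0, -0.1]
finger_gap: 0.001
```

```bash
python3 -c "
from h import *
plan([.535,-.15,.18],4.6)"
```

```text
t5.92 pos [ 0.6113 -0.2819  0.1251] head -6.7 gap 0.001 F [ 0.1  0.  -0.1] -> shift [-122.   -55.6  -90.8] spin -11.3
```

```bash
python3 -c "
from h import *
c=shot('wrist','w4.png');t=shot('top')
print(cass(c,.37,.66,-.34,-.2,thr=190),cass(t,.37,.66,-.34,-.2,thr=140))"
```

```text
[(0.4274, -0.2729, np.float32(80.2), 69.3, 26.7), (0.6095, -0.2811, np.float32(83.2), 69.3, 27.6)] [(0.4255, -0.2596, np.float32(79.2), 50.9, 35.4), (0.515, -0.2407, np.float32(0.0), 290.0, 81.5)]
```

View pics/w4.png

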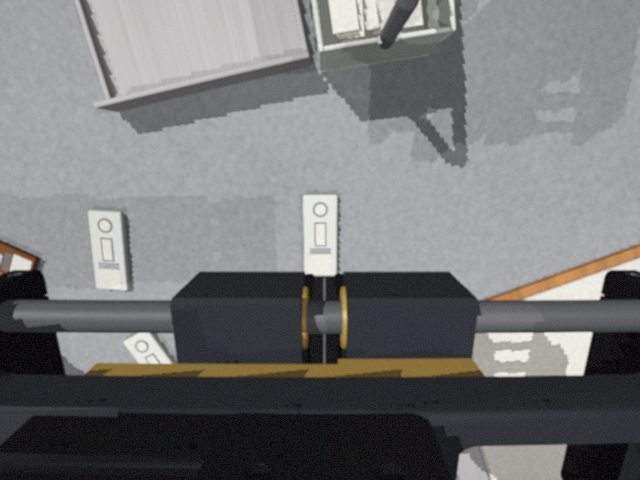

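The cassette hasn't moved at all, so the tips closed above it. I'll go back down and feel for the desk in small steps.

>>> drive_tool(targets=[0,20,0,0,0.55,0,40,0,0,0.55,0,60,0,0,0.55,0,75,0,0,0.55,0,75,0,0,0.55])

```text
clock: 6.65
position: [0.6084, -0.2809, 0.0441]
tool_rot: [0.47, -0.47, 0.529, -0.527]
ft_force: [-0.0, -0.3, -0.1]
finger_gap: 0.485
```

>>> drive_tool(targets=[0,20,0,0,0.55,0,25,0,0,0.55,0,25,0,0,0.55,0,25,0,0,0.55,0,25,0,0,0.55])

```text
clock: 7.28
position: [0.6098, -0.2815, 0.0218]
tool_rot: [-0.47, 0.47, -0.528, 0.529]
ft_force: [0.1, 0.8, -0.3]
finger_gap: 0.549
```

>>> drive_tool(targets=[0,0.5,0,0,0.55,0,1,0,0,0.55,0,1.5,0,0,0.55,0,2,0,0,0.55,0,2,0,0,0.55])

```text
clock: 7.9
position: [0.6094, -0.2813, 0.0191]
tool_rot: [0.47, -0.47, 0.528, -0.528]
ft_force: [0.7, 0.4, 0.2]
finger_gap: 0.547
```

>>> drive_tool(targets=[0,0.5,0,0,0.55,0,1,0,0,0.55,0,1.5,0,0,0.55,0,2,0,0,0.55,0,2,0,0,0.55])

```text
clock: 8.52
position: [0.6094, -0.2813, 0.0171]
tool_rot: [0.47, -0.47, 0.528, -0.528]
ft_force: [-0.1, 0.5, -0.5]
finger_gap: 0.549
```

>>> drive_tool(targets=[0,0.5,0,0,0.55,0,1,0,0,0.55,0,1.5,0,0,0.55,0,2,0,0,0.55,0,2,0,0,0.55])

```text
clock: 9.15
position: [0.6094, -0.2813, 0.0151]
tool_rot: [0.47, -0.47, 0.528, -0.528]
ft_force: [-0.7, -0.8, 0.3]
finger_gap: 0.55
```

```bash
python3 -c "
from h import *
plan([.6095,-.2811,.013],-6.8)
c=shot('wrist')
im=cv2.cvtColor(c['color'],cv2.COLOR_RGB2BGR)
cv2.imwrite('pics/w5.png',cv2.resize(im[120:400,220:430],(600,800)))
cv2.imwrite('pics/w5.png',cv2.resize(im[170:370,190:460],(800,592)))"
```

```text
t9.15 pos [ 0.6094 -0.2813  0.0151] head -6.7 gap 0.550 F [-0.7 -0.8  0.3] -> shift [-0.2  2.1  0.1] spin 0.1
```

View pics/w5.png

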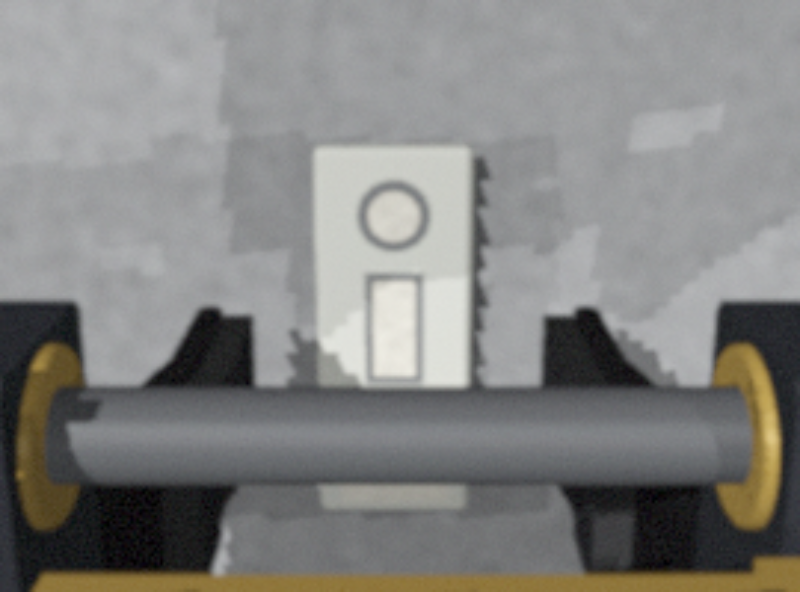

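The view shows the cassette well centred between the open fingers, with still no desk contact. I'll go 1 mm lower and close.

>>> drive_tool(targets=[0,1,0,0,0.5,0,1,0,0,0,0,1,0,0,0,0,1,0,0,0,0,1,0,0,0])

```text
clock: 9.82
position: [0.6094, -0.2814, 0.0142]
tool_rot: [0.47, -0.47, 0.528, -0.528]
ft_force: [0.1, -0.3, -0.7]
finger_gap: 0.14
```

>>> drive_tool(targets=[0,0,0,0,0,0,-3,0,0,0,0,-3,0,0,0,0,-3,0,0,0,0,-3,0,0,0])

```text
clock: 10.45
position: [0.6094, -0.2813, 0.0171]
tool_rot: [0.47, -0.47, 0.528, -0.528]
ft_force: [0.8, -0.1, -0.2]
finger_gap: 0.006
```

>>> drive_tool(targets=[0,0,0,0,0.55,0,0,0,0,0.55,0,0,0,0,0.55,0,0,0,0,0.55,0,0,0,0,0.55])

```text
clock: 11.08
position: [0.6095, -0.2813, 0.0172]
tool_rot: [0.47, -0.47, 0.528, -0.528]
ft_force: [-0.9, 0.5, -0.2]
finger_gap: 0.48
```

>>> drive_tool(targets=[0,1,0,0,0.55,0,2,0,0,0.55,0,3,0,0,0.55,0,3.5,0,0,0.55,0,4,0,0,0.55])

```text
clock: 11.7
position: [0.6095, -0.2813, 0.0131]
tool_rot: [0.47, -0.47, 0.528, -0.528]
ft_force: [-0.7, -0.2, 0.0]
finger_gap: 0.547
```

>>> drive_tool(targets=[0,0.5,0,0,0.55,0,1,0,0,0.55,0,1.5,0,0,0.55,0,2,0,0,0.55,0,2,0,0,0.55])

```text
clock: 12.32
position: [0.6094, -0.2813, 0.0111]
tool_rot: [0.47, -0.47, 0.528, -0.528]
ft_force: [-0.1, -0.4, -0.1]
finger_gap: 0.552
```

>>> drive_tool(targets=[0,0.5,0,0,0.55,0,1,0,0,0.55,0,1.5,0,0,0.55,0,2,0,0,0.55,0,2,0,0,0.55])

```text
clock: 12.95
position: [0.6094, -0.2813, 0.0091]
tool_rot: [0.47, -0.47, 0.528, -0.528]
ft_force: [-0.0, -1.2, 0.8]
finger_gap: 0.551
```

>>> drive_tool(targets=[0,0.5,0,0,0.55,0,1,0,0,0.55,0,1.5,0,0,0.55,0,2,0,0,0.55,0,2,0,0,0.55])

```text
clock: 13.58
position: [0.6094, -0.2813, 0.0071]
tool_rot: [0.47, -0.47, 0.528, -0.528]
ft_force: [0.1, 0.6, -1.1]
finger_gap: 0.551
```

>>> drive_tool(targets=[0,0,0,0,0.25,0,0,0,0,0.25,0,0,0,0,0.25,0,0,0,0,0.25,0,0,0,0,0.25])

```text
clock: 14.2
position: [0.6095, -0.2813, 0.0072]
tool_rot: [0.47, -0.47, 0.528, -0.528]
ft_force: [-0.2, -0.9, -0.1]
finger_gap: 0.255
```

```bash
python3 -c "
from h import *
c=shot('wrist')
im=cv2.cvtColor(c['color'],cv2.COLOR_RGB2BGR)
a=cv2.resize(im[170:370,190:460],(540,400))
s=shot('scene'); b=cv2.cvtColor(s['color'],cv2.COLOR_RGB2BGR)
uv=w2pix(s,[[.61,-.28,.03]])[0].astype(int);print(uv)
b=cv2.resize(b[uv[1]-40:uv[1]+35,uv[0]-50:uv[0]+50],(540,400),interpolation=cv2.INTER_CUBIC)
cv2.imwrite('pics/w6.png',cv2.resize(np.vstack([a,b]),(405,600)))"
```

```text
[242 254]
```

View pics/w6.png

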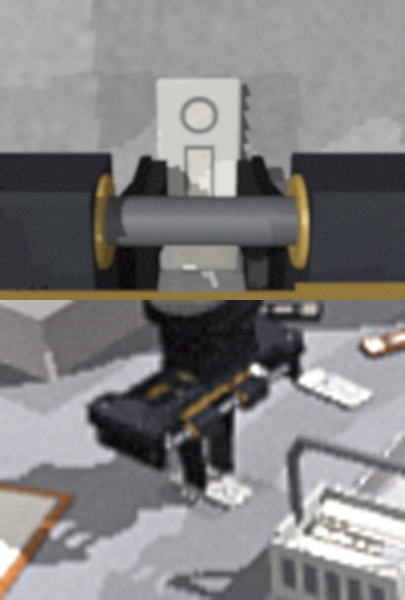

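Both views show the pads still just above the cassette, so the tips are higher than the stated geometry implies. I'll keep going down by feel.

>>> drive_tool(targets=[0,0,0,0,0.55,0,0,0,0,0.55,0,0,0,0,0.55,0,0,0,0,0.55,0,0,0,0,0.55])

```text
clock: 14.92
position: [0.6095, -0.2813, 0.0072]
tool_rot: [0.47, -0.47, 0.528, -0.528]
ft_force: [0.3, 0.3, -0.1]
finger_gap: 0.547
```

>>> drive_tool(targets=[0,0.5,0,0,0.55,0,1,0,0,0.55,0,1.5,0,0,0.55,0,2,0,0,0.55,0,2,0,0,0.55])

```text
clock: 15.55
position: [0.6094, -0.2813, 0.0051]
tool_rot: [0.47, -0.47, 0.528, -0.528]
ft_force: [0.2, -0.3, 0.3]
finger_gap: 0.545
```

>>> drive_tool(targets=[0,0.5,0,0,0.55,0,1,0,0,0.55,0,1.5,0,0,0.55,0,2,0,0,0.55,0,2,0,0,0.55])

```text
clock: 16.18
position: [0.6094, -0.2813, 0.0031]
tool_rot: [0.47, -0.47, 0.528, -0.528]
ft_force: [-0.6, 0.5, 0.5]
finger_gap: 0.545
```

>>> drive_tool(targets=[0,0,0,0,0.25,0,0,0,0,0.25,0,0,0,0,0.25,0,0,0,0,0.25,0,0,0,0,0.25])

```text
clock: 16.8
position: [0.6095, -0.2814, 0.0032]
tool_rot: [0.47, -0.47, 0.528, -0.528]
ft_force: [0.3, -0.1, -0.2]
finger_gap: 0.254
```

>>> drive_tool(targets=[0,0,0,0,0.55,0,0,0,0,0.55,0,0,0,0,0.55,0,0,0,0,0.55,0,0,0,0,0.55])

```text
clock: 17.42
position: [0.6094, -0.2813, 0.0031]
tool_rot: [0.47, -0.47, 0.528, -0.528]
ft_force: [0.3, -0.1, 1.1]
finger_gap: 0.544
```

>>> drive_tool(targets=[0,0.5,0,0,0.55,0,1,0,0,0.55,0,1.5,0,0,0.55,0,2,0,0,0.55,0,2,0,0,0.55])

```text
clock: 18.05
position: [0.6094, -0.2813, 0.0011]
tool_rot: [0.47, -0.47, 0.528, -0.528]
ft_force: [-0.0, -0.5, -0.2]
finger_gap: 0.55
```

>>> drive_tool(targets=[0,0.5,0,0,0.55,0,1,0,0,0.55,0,1.5,0,0,0.55,0,2,0,0,0.55,0,2,0,0,0.55])

```text
clock: 18.68
position: [0.6094, -0.2813, -0.0009]
tool_rot: [0.47, -0.47, 0.528, -0.528]
ft_force: [-0.5, -0.8, -0.2]
finger_gap: 0.549
```

>>> drive_tool(targets=[0,0,0,0,0.25,0,0,0,0,0.25,0,0,0,0,0.25,0,0,0,0,0.25,0,0,0,0,0.25])

```text
clock: 19.3
position: [0.6095, -0.2813, -0.0008]
tool_rot: [-0.47, 0.47, -0.528, 0.528]
ft_force: [0.2, 0.9, 0.5]
finger_gap: 0.303
```

The fingers now stop at 0.303, so they've met the cassette and the tips reach about 22 mm less than stated. I'll open, go down to desk contact and grip fully.

>>> drive_tool(targets=[0,0,0,0,0.45,0,0,0,0,0.45,0,0.5,0,0,0.45,0,1,0,0,0.45,0,1.5,0,0,0.45])

```text
clock: 19.92
position: [0.6095, -0.2813, -0.0024]
tool_rot: [0.47, -0.47, 0.528, -0.528]
ft_force: [-0.4, 0.7, -0.0]
finger_gap: 0.449
```

>>> drive_tool(targets=[0,0.5,0,0,0.45,0,1,0,0,0.45,0,1.5,0,0,0.45,0,1.5,0,0,0.45,0,1.5,0,0,0.45])

```text
clock: 20.55
position: [0.6094, -0.2813, -0.0038]
tool_rot: [0.47, -0.47, 0.528, -0.528]
ft_force: [-0.7, 0.5, -0.3]
finger_gap: 0.451
```

>>> drive_tool(targets=[0,0.5,0,0,0.45,0,1,0,0,0.45,0,1,0,0,0.45,0,1,0,0,0.45,0,1,0,0,0.45])

```text
clock: 21.18
position: [0.6095, -0.2813, -0.0048]
tool_rot: [-0.47, 0.47, -0.528, 0.528]
ft_force: [-0.6, -0.3, 0.8]
finger_gap: 0.451
```

>>> drive_tool(targets=[0,0,0,0,0,0,0,0,0,0,0,0,0,0,0,0,0,0,0,0,0,0,0,0,0], force=25)

```text
clock: 21.8
position: [0.6096, -0.2814, -0.0048]
tool_rot: [-0.47, 0.47, -0.528, 0.528]
ft_force: [0.8, -0.3, 1.3]
finger_gap: 0.316
```

>>> drive_tool(targets=[0,-12,0,0,0,0,-40,0,0,0,0,-80,0,0,0,0,-125,0,0,0,0,-165,0,0,0])

```text
clock: 22.42
position: [0.6094, -0.2813, 0.1627]
tool_rot: [-0.47, 0.47, -0.528, 0.529]
ft_force: [0.7, -0.7, -0.4]
finger_gap: 0.316
```

```bash
python3 -c "
from h import *
plan([.53,-.15,.2],4.6)"
```

```text
t22.43 pos [ 0.6094 -0.2813  0.1627] head -6.7 gap 0.316 F [ 0.7 -0.7 -0.4] -> shift [-121.1  -37.4  -94.1] spin -11.3
```

>>> drive_tool(targets=[-50,-40,-40,-5,0,-110,-87,-70,-11.3,0,-170,-87,-85,-11.3,0,-225,-87,-100,-11.3,0,-250,-87,-120,-11.3,0])

```text
clock: 23.05
position: [0.5188, -0.0161, 0.2484]
tool_rot: [0.521, -0.52, 0.479, -0.479]
ft_force: [-0.2, -0.2, -0.5]
finger_gap: 0.316
```

```bash
python3 - <<'E'
from h import *; import pickle
plan([.52,-.02,.25],4.6)
w=shot('wrist'); t=shot('top')
a=rect(w,.40,.64,-.06,.24,.01,k=2500); b=rect(t,.36,.66,-.2,.47,.015,k=1190)
cv2.imwrite('pics/t1.png',a);cv2.imwrite('pics/t2.png',b);print(a.shape,b.shape)
cv2.imwrite('pics/t12.png',np.vstack([cv2.resize(a,(797,620))[:,:],b[:, :797]])[:]) if 0 else None
E
```

```text
t23.05 pos [ 0.5188 -0.0161  0.2484] head 4.7 gap 0.316 F [-0.2 -0.2 -0.5] -> shift [ 4.  -1.6  0.8] spin 0.1
(600, 750, 3) (358, 798, 3)
```

View pics/t1.png

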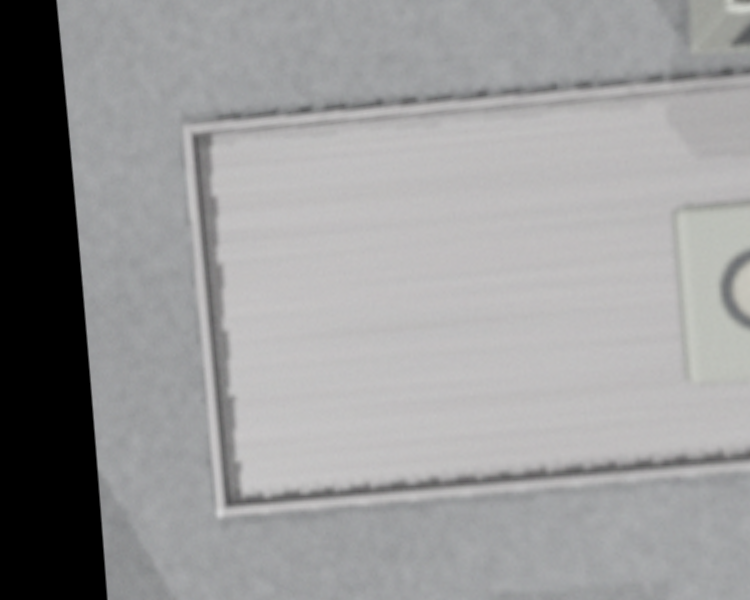

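```bash
python3 - <<'E'
from h import *; import pickle
c=pickle.load(open('wrist.pkl','rb'))
T=np.eye(4);T[:3,:3]=rot([0.497,-0.498,0.502,-0.502]);T[:3,3]=[.4987,-.254,.2499];c['cam_to_world']=T@np.array(c['mount'])
c['color']=cv2.cvtColor(cv2.imread('pics/w1.png'),cv2.COLOR_BGR2RGB)
cv2.imwrite('pics/r1.png',np.hstack([rect(c,.42,.64,-.18,-.06,.028,k=2500)[:,:],rect(c,.42,.64,-.18,-.06,.003,k=2500)]))
E
```

```text
(no output)
```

View pics/r1.png

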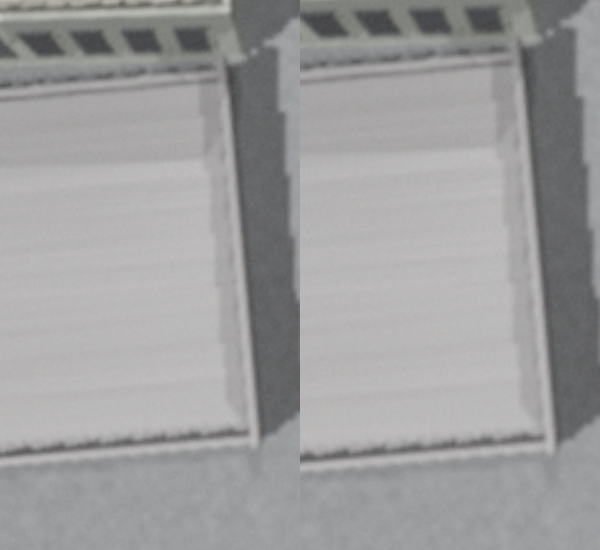

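View pics/t2.png

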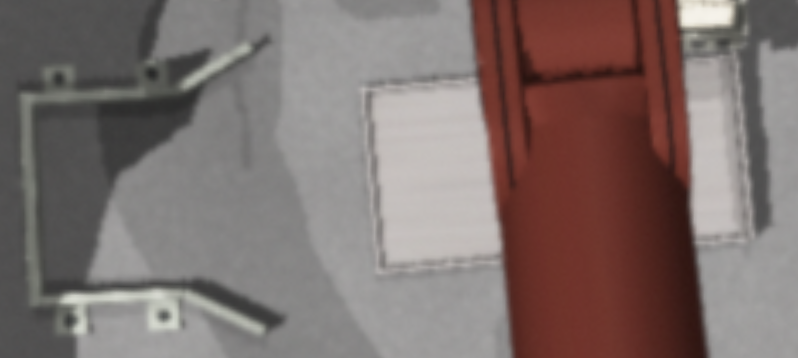

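Tray pose: origin (0.5254, 0.0017), yaw 95.1°, and the rear end checks out to 2 mm. The dock axis from the top view is about 94°, nearly in line.

The gripper body would foul the basket box at the tray's rear. So I'll set this cassette down mid-tray, slide the tray forward (not yet docked), and then lay the row.

```bash
python3 -c "
from h import *
plan([.5218,.0415,-.001],5.1)"
```

```text
t23.15 pos [ 0.5178 -0.0124  0.2488] head 5.1 gap 0.319 F [-0.2  0.2 -1.1] -> shift [-53.3 249.9   8.4] spin 0.0
```

>>> drive_tool(targets=[-25,60,4,0,0,-53,110,8,0,0,-53,160,8,0,0,-53,200,8,0,0,-53,200,8,0,0])

```text
clock: 23.78
position: [0.5209, 0.0339, 0.0451]
tool_rot: [-0.518, 0.521, -0.481, 0.478]
ft_force: [0.5, -0.4, 1.2]
finger_gap: 0.316
```

```bash
python3 -c "
from h import *
plan([.5218,.0415,-.001],5.1)"
```

```text
t23.77 pos [0.5209 0.0339 0.0451] head 4.6 gap 0.316 F [ 0.5 -0.4  1.2] -> shift [-7.5 46.1  1.8] spin -0.5
```

>>> drive_tool(targets=[-7.5,20,1.8,-0.5,0,-7.5,36,1.8,-0.5,0,-7.5,42,1.8,-0.5,0,-7.5,45,1.8,-0.5,0,-7.5,45,1.8,-0.5,0])

```text
clock: 24.4
position: [0.5245, 0.0419, 0.0024]
tool_rot: [0.522, -0.522, 0.477, -0.477]
ft_force: [-0.4, 0.5, 0.6]
finger_gap: 0.319
```

>>> drive_tool(targets=[0,0.5,0,0,0,0,0.5,0,0,0.5,0,0.5,0,0,0.5,0,0.5,0,0,0.5,0,0.5,0,0,0.5])

```text
clock: 25.02
position: [0.5243, 0.0421, 0.0017]
tool_rot: [0.522, -0.522, 0.477, -0.477]
ft_force: [-0.1, 0.1, -0.3]
finger_gap: 0.499
```

>>> drive_tool(targets=[0,-15,0,0,0.5,0,-60,0,0,0.5,0,-110,0,0,0.5,0,-140,0,0,0.5,0,-140,0,0,0.5])

```text
clock: 25.65
position: [0.5261, 0.0424, 0.1453]
tool_rot: [0.523, -0.521, 0.476, -0.479]
ft_force: [0.1, 0.1, -0.9]
finger_gap: 0.502
```

```bash
python3 -c "
from h import *
plan([.495,-.1595,.12],95.1)"
```

```text
t25.65 pos [0.5261 0.0424 0.1453] head 5.1 gap 0.502 F [ 0.1  0.1 -0.9] -> shift [198.3  25.1 -49.1] spin -90.0
```

>>> drive_tool(targets=[50,0,-10,10,0.3,100,0,-20,20,0.3,150,0,-30,30,0.3,198,0,-31,40,0.3,198,0,-31,50,0.3])

```text
clock: 26.28
position: [0.5099, -0.1624, 0.1411]
tool_rot: [-0.267, 0.268, -0.655, 0.655]
ft_force: [0.1, 0.9, -0.7]
finger_gap: 0.305
```

```bash
python3 -c "
from h import *
plan([.4944,-.1578,.07],-84.9)"
```

```text
t26.27 pos [ 0.5099 -0.1624  0.1411] head -45.6 gap 0.305 F [ 0.1  0.9 -0.7] -> shift [  7.8  71.1 -14.1] spin 39.3
```

>>> drive_tool(targets=[8,10,-14,10,0.35,8,30,-14,20,0.35,8,60,-14,30,0.35,8,71,-14,39,0.35,8,71,-14,39,0.35])

```text
clock: 26.9
position: [0.4944, -0.1533, 0.0696]
tool_rot: [0.037, -0.039, 0.706, -0.706]
ft_force: [-0.5, 0.1, 0.8]
finger_gap: 0.351
```

>>> drive_tool(targets=[0,0,0,0,0.35,0,0,0,0,0.35,0,0,0,0,0.35,0,0,0,0,0.35,0,0,0,0,0.35])

```text
clock: 27.52
position: [0.4955, -0.1538, 0.0708]
tool_rot: [0.038, -0.038, 0.706, -0.706]
ft_force: [-0.2, 0.3, 0.5]
finger_gap: 0.352
```

```bash
python3 -c "
from h import *
plan([.4944,-.1578,.008],-84.9)
c=shot('wrist')
cv2.imwrite('pics/g1.png',cv2.cvtColor(c['color'],cv2.COLOR_RGB2BGR))"
```

```text
t27.52 pos [ 0.4955 -0.1538  0.0708] head -83.9 gap 0.352 F [-0.2  0.3  0.5] -> shift [ 1.5 62.8  3.9] spin 1.0
```

View pics/g1.png

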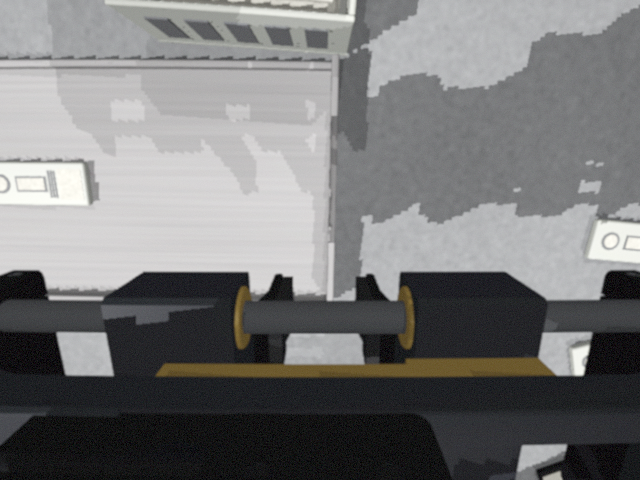

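The wrist view shows the push plate at column 332 between the open fingers (mid 325), with the first cassette lying face up in the tray. I'll go down and grip the plate.

>>> drive_tool(targets=[1,30,2.5,1,0.35,1,50,2.5,1,0.35,1,62,2.5,1,0.35,1,62,2.5,1,0.1,1,62,2.5,1,0])

```text
clock: 28.2
position: [0.4953, -0.1564, 0.0094]
tool_rot: [-0.032, 0.031, -0.706, 0.707]
ft_force: [-0.3, 0.7, 0.1]
finger_gap: 0.207
```

>>> drive_tool(targets=[0,0,0,0,0,0,0,0,0,0,0,0,0,0,0,0,0,0,0,0,0,0,0,0,0], force=40)

```text
clock: 28.82
position: [0.4953, -0.1569, 0.0094]
tool_rot: [-0.032, 0.031, -0.706, 0.707]
ft_force: [-1.3, -1.0, 6.5]
finger_gap: 0.045
```

```bash
python3 -c "
from h import *
plan([.4944-.0889*.125,-.1578+.125,.008],-84.9)"
```

```text
t28.82 pos [ 0.4953 -0.1569  0.0094] head -84.9 gap 0.045 F [-1.3 -1.   6.5] -> shift [   1.     1.3 -124.7] spin -0.0
```

>>> drive_tool(targets=[0,0,-6,0,0,0,0,-16,0,0,0,0,-28,0,0,0,0,-40,0,0,0,0,-52,0,0])

```text
clock: 29.45
position: [0.4909, -0.1052, 0.0094]
tool_rot: [-0.032, 0.031, -0.706, 0.707]
ft_force: [0.2, -5.9, 5.5]
finger_gap: 0.045
```

>>> drive_tool(targets=[0,0,-12,0,0,0,0,-24,0,0,0,0,-36,0,0,0,0,-48,0,0,0,0,-60,0,0])

```text
clock: 30.08
position: [0.4855, -0.0454, 0.0094]
tool_rot: [-0.032, 0.031, -0.706, 0.707]
ft_force: [0.2, -5.2, 5.8]
finger_gap: 0.04
```

>>> drive_tool(targets=[0,0,-8,0,0,0,0,-13,0,0,0,0,-13,0,0,0,0,-13,0,0,0,0,-13,0,0])

```text
clock: 30.7
position: [0.4843, -0.0317, 0.0094]
tool_rot: [-0.032, 0.031, -0.706, 0.706]
ft_force: [0.2, -1.0, 6.1]
finger_gap: 0.044
```

>>> drive_tool(targets=[0,0,0,0,0.3,0,0,0,0,0.3,0,0,0,0,0.3,0,-30,0,0,0.3,0,-80,0,0,0.3])

```text
clock: 31.32
position: [0.4821, -0.0316, 0.0881]
tool_rot: [0.03, -0.033, 0.707, -0.706]
ft_force: [0.6, -0.9, 1.0]
finger_gap: 0.298
```

```bash
python3 -c "
from h import *
plan([.5,.15,.25],5.1)"
```

```text
t31.32 pos [ 0.4821 -0.0316  0.0881] head -84.9 gap 0.298 F [ 0.6 -0.9  1. ] -> shift [ -33.5 -161.8 -179.4] spin -90.0
```

>>> drive_tool(targets=[-10,-50,-20,-10,0.5,-20,-100,-40,-20,0.5,-30,-150,-60,-30,0.5,-30,-162,-90,-40,0.5,-30,-162,-110,-50,0.5])

```text
clock: 31.95
position: [0.5041, 0.0822, 0.252]
tool_rot: [-0.33, 0.329, -0.626, 0.626]
ft_force: [-0.4, 0.8, -0.7]
finger_gap: 0.501
```

```bash
python3 -c "
from h import *
plan([.51,.09,.25],5.1)"
```

```text
t31.95 pos [0.5041 0.0822 0.252 ] head -34.5 gap 0.501 F [-0.4  0.8 -0.7] -> shift [-9.8  2.1  0.4] spin -39.6
```

>>> drive_tool(targets=[-10,2,0,-10,0.5,-10,2,0,-20,0.5,-10,2,0,-30,0.5,-10,2,0,-40,0.5,-10,2,0,-40,0.5])

```text
clock: 32.58
position: [0.5092, 0.0887, 0.2484]
tool_rot: [-0.521, 0.522, -0.478, 0.477]
ft_force: [-0.1, 0.1, 0.4]
finger_gap: 0.502
```

>>> drive_tool(targets=[0,0,0,0,0.5,0,0,0,0,0.5,0,0,0,0,0.5,0,0,0,0,0.5,0,0,0,0,0.5])

```text
clock: 33.2
position: [0.5094, 0.0886, 0.2487]
tool_rot: [0.522, -0.522, 0.477, -0.477]
ft_force: [-0.5, -0.3, 0.4]
finger_gap: 0.503
```

```bash
python3 - <<'E'
from h import *
plan([.51,.09,.25],5.1)
c=shot('wrist','w7.png')
o=np.array([.5144,.1269]); 
for t in (190,200,210,215): print(t,cass(c,.46,.56,.09,.26,z=.009,thr=t))
a=rect(c,.36,.66,.04,.36,.012,k=2000); cv2.imwrite('pics/w7r.png',a)
E
```

```text
t33.20 pos [0.5094 0.0886 0.2487] head 5.1 gap 0.503 F [-0.5 -0.3  0.4] -> shift [-1.3 -1.3  0.7] spin -0.0
190 [(0.4985, 0.1823, np.float32(90.0), 112.5, 77.0)]
200 [(0.5163, 0.1681, np.float32(94.8), 68.9, 26.9)]
210 [(0.5163, 0.168, np.float32(94.2), 67.8, 25.5)]
215 [(0.5164, 0.1678, np.float32(93.7), 67.1, 24.7)]
```

View pics/w7r.png

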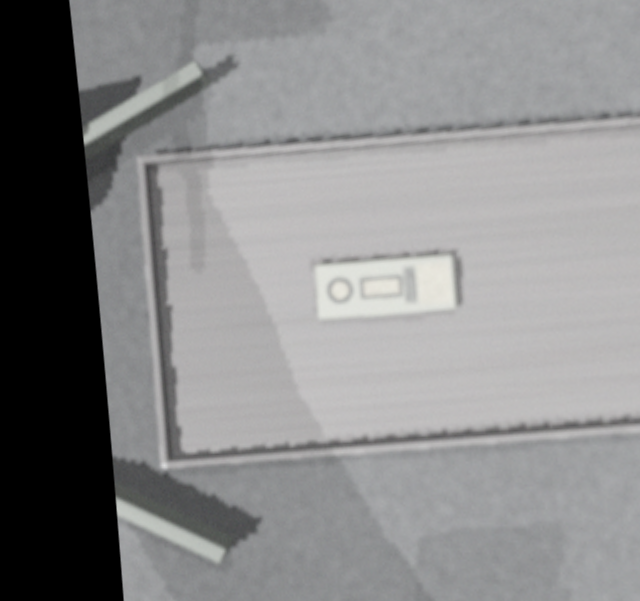

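The rectified view puts the tray front corners at (138,157) and (163,467), so tray yaw is 94.6° and origin (0.5165, 0.1265). The cassette sits at (0.5163, 0.168) with its well to the front. The tray front is just entering the flare (tips (195,68) and (222,557)). Regripping the cassette.

```bash
python3 -c "
from h import *
plan([.5163,.1681,-.0018],4.8)"
```

```text
t33.25 pos [0.5094 0.0886 0.2487] head 5.1 gap 0.498 F [ 0.1  0.8 -0.3] -> shift [-78.6 250.5  13.9] spin 0.3
```

>>> drive_tool(targets=[-40,60,7,0.3,0.5,-79,120,14,0.3,0.5,-79,170,14,0.3,0.5,-79,205,14,0.3,0.5,-79,205,14,0.3,0.5])

```text
clock: 33.88
position: [0.514, 0.168, 0.0411]
tool_rot: [-0.519, 0.522, -0.48, 0.477]
ft_force: [0.2, -0.7, 0.0]
finger_gap: 0.501
```

>>> drive_tool(targets=[0,10,0,0,0.5,0,10,0,0,0.5,0,10,0,0,0.5,0,10,0,0,0.5,0,10,0,0,0.5])

```text
clock: 34.5
position: [0.5165, 0.1686, 0.0341]
tool_rot: [0.521, -0.52, 0.478, -0.479]
ft_force: [0.0, 0.5, 0.2]
finger_gap: 0.502
```

```bash
python3 -c "
from h import *
plan([.5163,.1681,-.0018],4.8)"
```

```text
t34.50 pos [0.5165 0.1686 0.0341] head 4.8 gap 0.502 F [0.  0.5 0.2] -> shift [ 0.4 35.9 -0.3] spin 0.0
```

>>> drive_tool(targets=[0.4,20,0,0,0.5,0.4,32,0,0,0.5,0.4,36,0,0,0.5,0.4,36,0,0,0.5,0.4,36,0,0,0.2])

```text
clock: 35.12
position: [0.5169, 0.168, -0.0019]
tool_rot: [0.521, -0.52, 0.478, -0.479]
ft_force: [-1.4, -1.5, 9.3]
finger_gap: 0.451
```

>>> drive_tool(targets=[0,0,0,0,0,0,0,0,0,0,0,0,0,0,0,0,0,0,0,0,0,0,0,0,0], force=25)

```text
clock: 35.75
position: [0.5169, 0.1685, -0.0019]
tool_rot: [0.521, -0.52, 0.478, -0.479]
ft_force: [-1.5, -1.0, 10.5]
finger_gap: 0.318
```

>>> drive_tool(targets=[0,-10,0,0,0,0,-30,0,0,0,40,-40,0,0,0,90,-40,0,0,0,140,-40,0,0,0])

```text
clock: 36.38
position: [0.5286, 0.0274, 0.039]
tool_rot: [0.521, -0.52, 0.478, -0.479]
ft_force: [0.7, -0.6, -0.9]
finger_gap: 0.316
```

```bash
python3 -c "
from h import *
plan([.5259,.0099,-.001],4.6)"
```

```text
t36.38 pos [0.5286 0.0274 0.039 ] head 4.8 gap 0.316 F [ 0.7 -0.6 -0.9] -> shift [17.2 40.  -4.2] spin 0.2
```

>>> drive_tool(targets=[10,15,-3.5,0.2,0,17,30,-3.5,0.2,0,17,37,-3.5,0.2,0,17,38,-3.5,0.2,0,17,39.5,-3.5,0.2,0])

```text
clock: 37.0
position: [0.5263, 0.0126, -0.0016]
tool_rot: [0.52, -0.52, 0.479, -0.479]
ft_force: [0.6, 1.1, -0.4]
finger_gap: 0.32
```

>>> drive_tool(targets=[0,0,0,0,0,0,0,0,0,0.5,0,0,0,0,0.5,0,0,0,0,0.5,0,0,0,0,0.5])

```text
clock: 37.62
position: [0.5261, 0.0114, -0.0018]
tool_rot: [0.52, -0.52, 0.479, -0.48]
ft_force: [0.0, -0.1, 0.6]
finger_gap: 0.492
```

```bash
python3 -c "
from h import *
plan([.5,-.17,.25],0)"
```

```text
t37.62 pos [ 0.5261  0.0114 -0.0018] head 4.6 gap 0.492 F [ 0.  -0.1  0.6] -> shift [ 178.7 -251.8  -40.6] spin 4.6
```

>>> drive_tool(targets=[0,-50,0,0,0.5,20,-108,0,0,0.5,60,-150,-15,2,0.5,100,-195,-30,4,0.5,140,-240,-50,4.6,0.5])

```text
clock: 38.25
position: [0.4871, -0.1327, 0.2392]
tool_rot: [-0.5, 0.5, -0.5, 0.5]
ft_force: [0.4, -1.8, 0.3]
finger_gap: 0.5
```

>>> drive_tool(targets=[50,0,-5,0,0.5,100,0,-10,0,0.5,150,0,-15,0,0.5,205,0,-20,0,0.5,205,0,-20,0,0.5])

```text
clock: 38.88
position: [0.4655, -0.3414, 0.2367]
tool_rot: [0.498, -0.499, 0.502, -0.502]
ft_force: [0.0, -0.6, -0.9]
finger_gap: 0.498
```

>>> drive_tool(targets=[0,0,0,0,0.5,0,0,0,0,0.5,0,0,0,0,0.5,0,0,0,0,0.5,0,0,0,0,0.5])

```text
clock: 39.5
position: [0.4679, -0.3363, 0.2376]
tool_rot: [0.5, -0.5, 0.5, -0.5]
ft_force: [0.8, 0.3, 0.1]
finger_gap: 0.501
```

```bash
python3 - <<'E'
from h import *
plan([.427,-.273,.03],-10)
c=shot('wrist','w8.png')
for t in (180,190,200,210): print(t,cass(c,.38,.58,-.44,-.21,thr=t))
E
```

```text
t39.50 pos [ 0.4679 -0.3363  0.2376] head 0.0 gap 0.501 F [0.8 0.3 0.1] -> shift [-63.4 207.6 -40.8] spin 10.0
180 [(0.4274, -0.273, np.float32(79.8), 70.5, 28.3), (0.4426, -0.3859, np.float32(111.5), 70.4, 28.6), (0.5281, -0.3735, np.float32(91.0), 70.6, 28.6)]
190 [(0.4275, -0.2729, np.float32(79.9), 69.5, 27.6), (0.4426, -0.3859, np.float32(111.7), 69.8, 27.8), (0.5282, -0.3734, np.float32(90.9), 69.8, 27.7)]
200 [(0.4276, -0.2729, np.float32(79.9), 68.8, 26.9), (0.4428, -0.3859, np.float32(111.8), 68.9, 26.9), (0.5282, -0.3734, np.float32(91.0), 68.8, 26.8)]
210 [(0.4276, -0.273, np.float32(79.7), 68.0, 26.0), (0.4428, -0.3859, np.float32(111.7), 68.2, 25.9), (0.5284, -0.3733, np.float32(90.7), 67.6, 26.1)]
```

>>> drive_tool(targets=[15,60,25,-1,0.5,37,120,60,-1,0.5,37,170,60,-1,0.5,37,205,60,-1,0.5,37,212,60,-1,0.5])

```text
clock: 40.17
position: [0.5262, -0.3725, 0.0227]
tool_rot: [-0.504, 0.505, -0.497, 0.494]
ft_force: [-0.2, 0.1, 0.8]
finger_gap: 0.503
```

>>> drive_tool(targets=[0,0,0,0,0.5,0,0,0,0,0.5,0,0,0,0,0.5,0,0,0,0,0.5,0,0,0,0,0.5])

```text
clock: 40.8
position: [0.5279, -0.3736, 0.0259]
tool_rot: [0.504, -0.504, 0.495, -0.496]
ft_force: [0.6, -0.0, -0.5]
finger_gap: 0.503
```

```bash
python3 -c "
from h import *
plan([.5282,-.3734,-.004],1)"
```

```text
t40.80 pos [ 0.5279 -0.3736  0.0259] head 1.0 gap 0.503 F [ 0.6 -0.  -0.5] -> shift [-0.2 29.9  0.3] spin 0.0
```

>>> drive_tool(targets=[0,20,0.3,0,0.5,0,30,0.3,0,0.5,0,30,0.3,0,0.5,0,30,0.3,0,0.2,0,30,0.3,0,0])

```text
clock: 41.42
position: [0.5284, -0.3734, -0.0049]
tool_rot: [0.505, -0.504, 0.495, -0.496]
ft_force: [0.4, 0.7, 5.8]
finger_gap: 0.355
```

>>> drive_tool(targets=[0,0,0,0,0,0,0,0,0,0,0,0,0,0,0,0,0,0,0,0,0,0,0,0,0])

```text
clock: 42.05
position: [0.5284, -0.3735, -0.0049]
tool_rot: [0.505, -0.504, 0.495, -0.496]
ft_force: [0.3, 0.2, 5.9]
finger_gap: 0.315
```

>>> drive_tool(targets=[0,-15,0,0,0,0,-50,0,0,0,-50,-90,0,0,0,-105,-124,0,0,0,-165,-124,0,0,0])

```text
clock: 42.68
position: [0.5265, -0.2087, 0.1226]
tool_rot: [0.505, -0.503, 0.494, -0.498]
ft_force: [1.0, 0.2, -0.6]
finger_gap: 0.314
```

>>> drive_tool(targets=[-60,0,0,0,0,-120,0,0,-2,0,-180,0,0,-3.6,0,-240,0,0,-3.6,0,-261,0,0,-3.6,0])

```text
clock: 43.3
position: [0.5199, 0.0562, 0.12]
tool_rot: [0.521, -0.521, 0.478, -0.478]
ft_force: [0.2, -1.2, -0.8]
finger_gap: 0.317
```

>>> drive_tool(targets=[0,20,0,0,0,0,40,0,0,0,0,60,0,0,0,0,60,0,0,0,0,60,0,0,0])

```text
clock: 43.92
position: [0.5209, 0.0519, 0.0603]
tool_rot: [0.52, -0.52, 0.479, -0.48]
ft_force: [0.1, 0.1, 0.0]
finger_gap: 0.316
```

```bash
python3 -c "
from h import *
plan([.5224,.0527,.006],4.6)"
```

```text
t43.92 pos [0.5209 0.0519 0.0603] head 4.6 gap 0.316 F [0.1 0.1 0. ] -> shift [-0.7 54.3  1.5] spin 0.0
```

>>> drive_tool(targets=[-0.7,25,1.5,0,0,-0.7,45,1.5,0,0,-0.7,52,1.5,0,0,-0.7,55,1.5,0,0,-0.7,55.5,1.5,0,0])

```text
clock: 44.55
position: [0.5225, 0.0526, 0.0047]
tool_rot: [0.52, -0.519, 0.479, -0.48]
ft_force: [0.0, 0.4, -0.4]
finger_gap: 0.319
```

>>> drive_tool(targets=[0,0,0,0,0,0,0,0,0,0.5,0,0,0,0,0.5,0,0,0,0,0.5,0,0,0,0,0.5], force=25)

```text
clock: 45.18
position: [0.522, 0.0526, 0.004]
tool_rot: [-0.52, 0.52, -0.479, 0.479]
ft_force: [-0.4, -0.0, -0.8]
finger_gap: 0.498
```

>>> drive_tool(targets=[0,-30,0,0,0.5,20,-80,0,0,0.5,30,-130,0,0,0.5,30,-180,0,0,0.5,30,-190,0,0,0.5])

```text
clock: 45.8
position: [0.5261, 0.0228, 0.1976]
tool_rot: [0.521, -0.518, 0.478, -0.481]
ft_force: [0.1, 1.0, -0.2]
finger_gap: 0.501
```

```bash
python3 - <<'E'
from h import *
plan([.4275,-.2729,.026],-10.1)
c=shot('wrist'); cv2.imwrite('pics/p2.png',rect(c,.42,.62,-.06,.14,.009,k=2500))
E
```

```text
t45.80 pos [0.5261 0.0228 0.1976] head 4.6 gap 0.501 F [ 0.1  1.  -0.2] -> shift [ 286.8  171.1 -123. ] spin 14.7
```

View pics/p2.png

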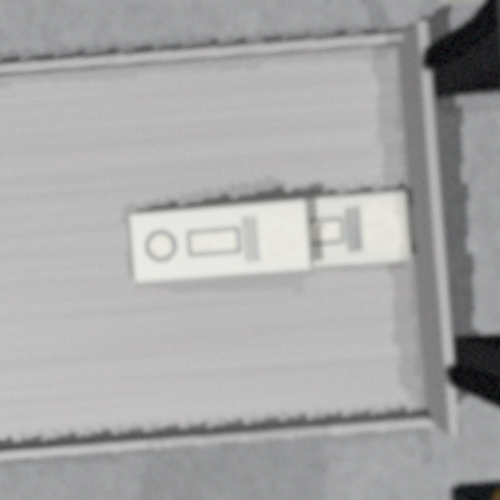

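The rectified view shows c1 flat against the push plate (rear end u≈408, wall inner edge 412). c2 is tiled on it, front edge u≈132, 39 mm of c1 showing, wells to the front and in line. Next I'll pick the cassette at (0.4275, -0.273).

>>> drive_tool(targets=[55,0,-23,3,0.5,110,0,-46,6,0.5,165,0,-70,9,0.5,220,20,-94,12,0.5,270,50,-116,14.7,0.5])

```text
clock: 46.48
position: [0.4295, -0.2572, 0.1429]
tool_rot: [-0.453, 0.454, -0.542, 0.543]
ft_force: [0.6, -0.9, -0.9]
finger_gap: 0.503
```

```bash
python3 -c "
from h import *
plan([.4275,-.2729,.026],-10.1)"
```

```text
t46.48 pos [ 0.4295 -0.2572  0.1429] head -10.2 gap 0.503 F [ 0.6 -0.9 -0.9] -> shift [ 15.8 117.    0.8] spin -0.1
```

>>> drive_tool(targets=[16,50,0,0,0.5,16,90,0,0,0.5,16,117,0,0,0.5,16,117,0,0,0.5,16,117,0,0,0.5])

```text
clock: 47.1
position: [0.4281, -0.2709, 0.0276]
tool_rot: [0.454, -0.454, 0.542, -0.542]
ft_force: [-0.2, 1.0, 0.9]
finger_gap: 0.5
```

>>> drive_tool(targets=[0,0,0,0,0.5,0,0,0,0,0.5,0,0,0,0,0.5,0,0,0,0,0.5,0,0,0,0,0.5])

```text
clock: 47.72
position: [0.4278, -0.2711, 0.0273]
tool_rot: [-0.454, 0.454, -0.542, 0.542]
ft_force: [-0.0, 0.4, 0.1]
finger_gap: 0.5
```

```bash
python3 -c "
from h import *
plan([.4275,-.2729,-.0042],-10.1)
c=shot('wrist');t=shot('top')
print(cass(c,.38,.48,-.33,-.2,thr=190),cass(t,.39,.57,-.44,-.22,thr=165))"
```

```text
t47.73 pos [ 0.4278 -0.2711  0.0273] head -10.1 gap 0.500 F [-0.   0.4  0.1] -> shift [ 1.9 31.5 -0. ] spin 0.0
[(0.429, -0.262, np.float32(79.7), 47.1, 27.1)] []
```

>>> drive_tool(targets=[1.9,20,0,0,0.5,1.9,31.5,0,0,0.5,1.9,31.5,0,0,0.5,1.9,31.5,0,0,0.2,1.9,31.5,0,0,0])

```text
clock: 48.45
position: [0.4275, -0.2729, -0.0043]
tool_rot: [0.454, -0.454, 0.542, -0.542]
ft_force: [0.5, -0.6, 0.4]
finger_gap: 0.355
```

>>> drive_tool(targets=[0,0,0,0,0,0,0,0,0,0,0,0,0,0,0,0,0,0,0,0,0,0,0,0,0])

```text
clock: 49.08
position: [0.4275, -0.2729, -0.0043]
tool_rot: [0.454, -0.454, 0.542, -0.542]
ft_force: [0.2, -0.1, 0.0]
finger_gap: 0.315
```

>>> drive_tool(targets=[0,-15,0,0,0,0,-50,0,0,0,-50,-90,4,0,0,-105,-124,8,0,0,-160,-124,12,0,0])

```text
clock: 49.7
position: [0.4695, -0.1167, 0.1237]
tool_rot: [-0.455, 0.453, -0.54, 0.544]
ft_force: [1.7, -0.1, -0.7]
finger_gap: 0.315
```

>>> drive_tool(targets=[-55,0,4,-3,0,-110,0,7,-6,0,-165,0,11,-9,0,-217,0,14,-12,0,-217,0,14,-14.7,0])

```text
clock: 50.32
position: [0.5194, 0.0989, 0.1211]
tool_rot: [0.523, -0.521, 0.477, -0.477]
ft_force: [-0.1, -1.1, -0.1]
finger_gap: 0.317
```

>>> drive_tool(targets=[0,20,0,0,0,0,40,0,0,0,0,60,0,0,0,0,60,0,0,0,0,60,0,0,0])

```text
clock: 50.95
position: [0.5197, 0.0938, 0.061]
tool_rot: [0.52, -0.519, 0.479, -0.48]
ft_force: [0.6, -0.1, -0.3]
finger_gap: 0.315
```

```bash
python3 -c "
from h import *
plan([.5192,.0935,.009],4.6)"
```

```text
t50.95 pos [0.5197 0.0938 0.061 ] head 4.6 gap 0.315 F [ 0.6 -0.1 -0.3] -> shift [ 0.3 52.  -0.6] spin 0.0
```

>>> drive_tool(targets=[0,25,-0.4,0,0,0,42,-0.4,0,0,0,49,-0.4,0,0,0,51,-0.4,0,0,0,51.5,-0.4,0,0])

```text
clock: 51.58
position: [0.5191, 0.0938, 0.0087]
tool_rot: [0.52, -0.52, 0.479, -0.48]
ft_force: [-0.5, 0.4, 0.4]
finger_gap: 0.315
```

>>> drive_tool(targets=[0,0,0,0,0,0,0,0,0,0.5,0,0,0,0,0.5,0,0,0,0,0.5,0,0,0,0,0.5])

```text
clock: 52.2
position: [0.5188, 0.0937, 0.0083]
tool_rot: [0.52, -0.52, 0.479, -0.479]
ft_force: [-0.4, -0.3, 0.3]
finger_gap: 0.497
```

>>> drive_tool(targets=[0,-30,0,0,0.5,20,-80,0,0,0.5,30,-130,0,0,0.5,30,-180,0,0,0.5,30,-180,0,0,0.5])

```text
clock: 52.82
position: [0.5234, 0.0642, 0.1923]
tool_rot: [0.521, -0.518, 0.478, -0.481]
ft_force: [-0.4, -0.1, -0.5]
finger_gap: 0.501
```

```bash
python3 - <<'E'
from h import *
plan([.4427,-.3859,.026],21.7)
c=shot('wrist'); cv2.imwrite('pics/p3.png',rect(c,.42,.62,-.03,.2,.009,k=2500))
print(cass(c,.47,.57,-.01,.18,z=.011,thr=200),cass(c,.47,.57,-.01,.18,z=.011,thr=210))
E
```

```text
t52.83 pos [0.5234 0.0642 0.1923] head 4.6 gap 0.501 F [-0.4 -0.1 -0.5] -> shift [ 442.1  165.7 -117.7] spin -17.1
[(0.5225, 0.0585, np.float32(94.6), 138.6, 27.4)] [(0.5227, 0.0583, np.float32(94.3), 138.0, 26.2)]
```

>>> drive_tool(targets=[55,0,-15,-3,0.5,110,0,-29,-6,0.5,165,0,-44,-9,0.5,220,0,-59,-12,0.5,275,0,-73,-15,0.5])

```text
clock: 53.5
position: [0.4692, -0.2176, 0.1867]
tool_rot: [-0.578, 0.578, -0.408, 0.406]
ft_force: [0.6, -0.6, -0.5]
finger_gap: 0.5
```

```bash
python3 -c "
from h import *
plan([.4427,-.3859,.028],21.7)"
```

```text
t53.50 pos [ 0.4692 -0.2176  0.1867] head 19.7 gap 0.500 F [ 0.6 -0.6 -0.5] -> shift [149.7 158.6 -81.4] spin -2.0
```

>>> drive_tool(targets=[50,30,-27,-2,0.5,100,60,-54,-2,0.5,150,90,-81,-2,0.5,150,130,-81,-2,0.5,150,158,-81,-2,0.5])

```text
clock: 54.12
position: [0.4422, -0.3843, 0.0262]
tool_rot: [0.585, -0.584, 0.4, -0.396]
ft_force: [0.1, -0.1, 0.3]
finger_gap: 0.499
```

>>> drive_tool(targets=[0,0,0,0,0.5,0,0,0,0,0.5,0,0,0,0,0.5,0,0,0,0,0.5,0,0,0,0,0.5])

```text
clock: 54.75
position: [0.4448, -0.3849, 0.0309]
tool_rot: [-0.585, 0.585, -0.397, 0.398]
ft_force: [0.6, 0.3, -0.4]
finger_gap: 0.497
```

```bash
python3 -c "
from h import *
plan([.4427,-.3859,-.0042],21.7)
c=shot('wrist')
print(cass(c,.38,.5,-.43,-.3,thr=190))"
```

```text
t54.75 pos [ 0.4448 -0.3849  0.0309] head 21.6 gap 0.497 F [ 0.6  0.3 -0.4] -> shift [ 0.1 35.1 -2.3] spin -0.1
[(0.4391, -0.3777, np.float32(111.8), 51.4, 27.2)]
```

>>> drive_tool(targets=[0,20,-2.3,0,0.5,0,35,-2.3,0,0.5,0,35,-2.3,0,0.5,0,35,-2.3,0,0.2,0,35,-2.3,0,0])

```text
clock: 55.42
position: [0.4425, -0.3855, -0.0049]
tool_rot: [0.585, -0.585, 0.397, -0.397]
ft_force: [0.2, -0.0, 1.2]
finger_gap: 0.353
```

>>> drive_tool(targets=[0,0,0,0,0,0,0,0,0,0,0,0,0,0,0,0,0,0,0,0,0,0,0,0,0])

```text
clock: 56.05
position: [0.4423, -0.3855, -0.0048]
tool_rot: [0.585, -0.585, 0.397, -0.397]
ft_force: [-0.1, -0.2, 0.7]
finger_gap: 0.32
```

>>> drive_tool(targets=[0,-15,0,0,0,0,-55,0,0,0,-40,-90,23,0,0,-84,-124,48,0,0,-138,-124,79,0,0])

```text
clock: 56.68
position: [0.4669, -0.2282, 0.1233]
tool_rot: [0.585, -0.584, 0.396, -0.4]
ft_force: [1.9, -0.1, -1.0]
finger_gap: 0.315
```

>>> drive_tool(targets=[-53,0,30,3,0,-106,0,60,6,0,-159,0,90,10,0,-212,0,121,14,0,-265,0,151,17,0])

```text
clock: 57.3
position: [0.5081, 0.0756, 0.1206]
tool_rot: [0.519, -0.519, 0.479, -0.481]
ft_force: [0.8, 0.6, -0.3]
finger_gap: 0.317
```

```bash
python3 -c "
from h import *
plan([.5159,.1341,.06],4.6)"
```

```text
t57.30 pos [0.5081 0.0756 0.1206] head 4.5 gap 0.317 F [ 0.8  0.6 -0.3] -> shift [-57.8  60.6  12.2] spin -0.1
```

>>> drive_tool(targets=[-30,0,6,0,0,-54,20,10,0,0,-54,45,10,0,0,-54,60,10,0,0,-54,60,10,0,0])

```text
clock: 57.92
position: [0.5129, 0.1278, 0.0589]
tool_rot: [-0.519, 0.52, -0.48, 0.479]
ft_force: [0.4, 0.3, -0.0]
finger_gap: 0.313
```

>>> drive_tool(targets=[0,0,0,0,0,0,0,0,0,0,0,0,0,0,0,0,0,0,0,0,0,0,0,0,0])

```text
clock: 58.55
position: [0.5135, 0.1285, 0.0593]
tool_rot: [0.52, -0.52, 0.479, -0.479]
ft_force: [0.2, 0.2, -0.4]
finger_gap: 0.315
```

```bash
python3 -c "
from h import *
plan([.5159,.1341,.0088],4.6)"
```

```text
t58.55 pos [0.5135 0.1285 0.0593] head 4.6 gap 0.315 F [ 0.2  0.2 -0.4] -> shift [-5.4 50.5  2.9] spin 0.0
```

>>> drive_tool(targets=[-5.5,25,2.7,0,0,-5.5,42,2.7,0,0,-5.5,49,2.7,0,0,-5.5,50,2.7,0,0,-5.5,50,2.7,0,0])

```text
clock: 59.18
position: [0.5161, 0.1342, 0.0097]
tool_rot: [0.52, -0.519, 0.479, -0.48]
ft_force: [0.3, -0.5, 0.3]
finger_gap: 0.315
```

>>> drive_tool(targets=[0,0,0,0,0,0,0,0,0,0.5,0,0,0,0,0.5,0,0,0,0,0.5,0,0,0,0,0.5])

```text
clock: 59.8
position: [0.5157, 0.1342, 0.0093]
tool_rot: [0.52, -0.52, 0.479, -0.479]
ft_force: [-0.6, -0.2, 0.2]
finger_gap: 0.496
```

>>> drive_tool(targets=[0,-30,0,0,0.5,-20,-80,0,0,0.5,-50,-130,0,0,0.5,-80,-180,0,0,0.5,-80,-200,0,0,0.5])

```text
clock: 60.42
position: [0.5094, 0.2175, 0.2127]
tool_rot: [0.522, -0.519, 0.478, -0.479]
ft_force: [1.1, 0.2, -0.5]
finger_gap: 0.501
```

>>> drive_tool(targets=[0,0,0,0,0.5,0,0,0,0,0.5,0,0,0,0,0.5,0,0,0,0,0.5,0,0,0,0,0.5])

```text
clock: 61.05
position: [0.5092, 0.2137, 0.2089]
tool_rot: [-0.52, 0.52, -0.48, 0.479]
ft_force: [-0.1, 0.3, 0.5]
finger_gap: 0.501
```

```bash
python3 - <<'E'
from h import *
plan([.5,.2,.2],4.6)
c=shot('wrist'); t=shot('top')
print(cass(c,.47,.57,.10,.25,z=.011,thr=200))
a=rect(c,.36,.66,.1,.5,.012,k=1350); b=rect(t,.3,.75,-.5,.1,.005,k=900)
print(a.shape,b.shape)
cv2.imwrite('pics/p4.png',np.hstack([a,b[:405]]) [:, :800] if 0 else np.vstack([a,np.pad(b[:190,:540],((0,0),(0,0),(0,0)))]))
E
```

```text
t61.05 pos [0.5092 0.2137 0.2089] head 4.6 gap 0.501 F [-0.1  0.3  0.5] -> shift [ 13.    8.9 -10.2] spin 0.0
[(0.5156, 0.146, np.float32(95.0), 47.2, 28.1)]
(406, 540, 3) (405, 540, 3)
```

View pics/p4.png

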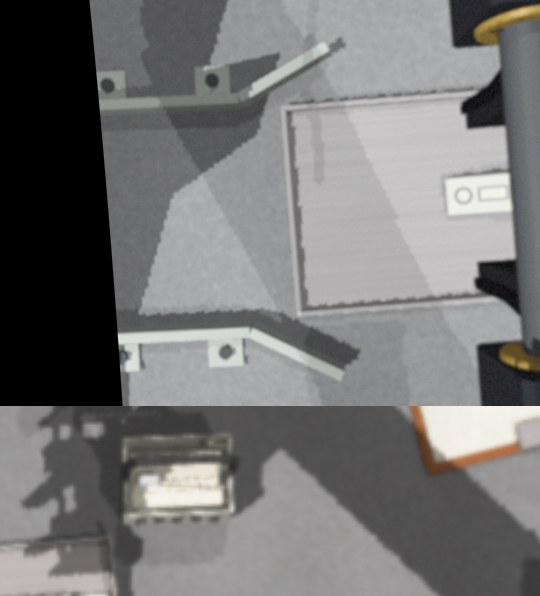

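Rectified view: the rails' inner kinks are at (243,102) and (250,327), giving dock origin ≈(0.503, 0.2775) and yaw ≈92.8°. The tray front corners are at (283,107) and (300,316), with c4 in line. In the top strip the basket is unmoved. Next I'll grip the push plate beside the row and guide the tray in.

>>> drive_tool(targets=[50,0,-5,10,0.35,100,0,-10,20,0.35,150,0,-15,30,0.35,200,0,-20,40,0.35,247,0,-22,50,0.35])

```text
clock: 61.78
position: [0.507, -0.0359, 0.2095]
tool_rot: [-0.267, 0.266, -0.655, 0.655]
ft_force: [0.4, 0.9, 0.2]
finger_gap: 0.352
```

```bash
python3 -c "
from h import *
plan([.484,-.032,.07],-85.2)"
```

```text
t61.77 pos [ 0.507  -0.0359  0.2095] head -45.7 gap 0.352 F [0.4 0.9 0.2] -> shift [ 13.7 139.5 -18.9] spin 39.5
```

>>> drive_tool(targets=[7,20,-10,10,0.35,14,50,-19,20,0.35,14,90,-19,30,0.35,14,125,-19,39.5,0.35,14,139,-19,39.5,0.35])

```text
clock: 62.4
position: [0.4827, -0.0303, 0.0686]
tool_rot: [0.031, -0.033, 0.707, -0.706]
ft_force: [-0.3, 0.1, 1.3]
finger_gap: 0.351
```

>>> drive_tool(targets=[0,0,0,0,0.35,0,0,0,0,0.35,0,0,0,0,0.35,0,0,0,0,0.35,0,0,0,0,0.35])

```text
clock: 63.02
position: [0.4841, -0.0304, 0.0706]
tool_rot: [-0.032, 0.031, -0.706, 0.706]
ft_force: [0.1, -0.0, 0.5]
finger_gap: 0.351
```

```bash
python3 - <<'E'
from h import *
plan([.484,-.0325,.0095],-85.2)
c=shot('wrist','g2.png')
# plate columns check: predicted wall top line mid and fingers
p=np.array([.5163,.126]);f=np.array([-.0802,.9968]);l=np.array([-.9968,-.0802])
for dx in (-.159,-.155): print(w2pix(c,[[*(p+f*dx+l*y),.028] for y in (-.02,.03,.045)]).round(0).tolist())
g=cv2.cvtColor(c['color'],cv2.COLOR_RGB2GRAY); print(g[215,270:380].tolist())
E
```

```text
t63.02 pos [ 0.4841 -0.0304  0.0706] head -84.9 gap 0.351 F [ 0.1 -0.   0.5] -> shift [ 0.3 61.1  2.1] spin 0.3
[[334.0, 161.0], [333.0, 244.0], [333.0, 267.0]]
[[327.0, 161.0], [326.0, 244.0], [326.0, 267.0]]
[215, 212, 214, 215, 214, 215, 214, 214, 214, 214, 215, 215, 216, 216, 214, 215, 214, 216, 214, 215, 215, 213, 214, 214, 215, 215, 215, 215, 216, 213, 215, 215, 214, 214, 215, 216, 211, 205, 193, 192, 192, 192, 190, 194, 192, 191, 192, 193, 195, 192, 192, 184, 180, 176, 179, 160, 135, 120, 118, 129, 129, 125, 122, 121, 125, 121, 123, 126, 125, 124, 124, 128, 125, 128, 127, 128, 131, 131, 126, 131, 129, 126, 126, 127, 121, 124, 125, 124, 127, 138, 160, 179, 184, 183, 185, 184, 186, 185, 185, 183, 185, 185, 183, 175, 156, 128, 122, 117, 122, 119]
```

>>> drive_tool(targets=[0,30,0,0,0.35,0,50,0,0,0.35,0,61,0,0,0.35,0,61,0,0,0.1,0,61,0,0,0])

```text
clock: 63.7
position: [0.4845, -0.0304, 0.01]
tool_rot: [-0.032, 0.031, -0.706, 0.706]
ft_force: [-0.7, 0.3, 0.1]
finger_gap: 0.203
```

>>> drive_tool(targets=[0,0,0,0,0,0,0,0,0,0,0,0,0,0,0,0,0,0,0,0,0,0,0,0,0], force=40)

```text
clock: 64.32
position: [0.4844, -0.0309, 0.0099]
tool_rot: [-0.032, 0.031, -0.706, 0.707]
ft_force: [-0.4, -3.2, 7.1]
finger_gap: 0.039
```

```bash
python3 -c "
from h import *
plan([.4727,-.009,.0095],-86.7)
plan([.4663,.1209,.0095],-86.7)"
```

```text
t64.33 pos [ 0.4844 -0.0309  0.0099] head -84.9 gap 0.039 F [-0.4 -3.2  7.1] -> shift [  9.8   0.4 -22.8] spin 1.8
t64.33 pos [ 0.4844 -0.0309  0.0099] head -84.9 gap 0.039 F [-0.4 -3.2  7.1] -> shift [   4.6    0.3 -152.8] spin 1.8
```

>>> drive_tool(targets=[2,0,-4,0.3,0,4,0,-9,0.7,0,6,0,-14,1.1,0,8,0,-19,1.5,0,9.8,0,-23,1.8,0])

```text
clock: 64.95
position: [0.473, -0.0089, 0.0099]
tool_rot: [-0.021, 0.019, -0.707, 0.707]
ft_force: [1.5, -4.9, 5.4]
finger_gap: 0.04
```

>>> drive_tool(targets=[0,0,-8,0,0,0,0,-18,0,0,0,0,-28,0,0,0,0,-38,0,0,0,0,-48,0,0])

```text
clock: 65.58
position: [0.4699, 0.0387, 0.0099]
tool_rot: [-0.02, 0.02, -0.706, 0.707]
ft_force: [0.4, -7.6, 8.5]
finger_gap: 0.041
```

```bash
python3 -c "
from h import *
plan([.4663,.1209,.0095],-86.7)"
```

```text
t65.58 pos [0.4699 0.0387 0.0099] head -86.8 gap 0.041 F [ 0.4 -7.6  8.5] -> shift [ -1.    0.3 -82.2] spin -0.1
```

>>> drive_tool(targets=[0,0,-10,0,0,0,0,-20,0,0,0,0,-30,0,0,0,0,-40,0,0,0,0,-50,0,0])

```text
clock: 66.2
position: [0.467, 0.0885, 0.0099]
tool_rot: [-0.02, 0.02, -0.706, 0.707]
ft_force: [-0.1, -8.2, 9.7]
finger_gap: 0.038
```

>>> drive_tool(targets=[0,0,-5,0,0,0,0,-10,0,0,0,0,-15,0,0,0,0,-20,0,0,0,0,-24,0,0])

```text
clock: 66.82
position: [0.4656, 0.1123, 0.0099]
tool_rot: [-0.02, 0.02, -0.706, 0.707]
ft_force: [0.4, -7.9, 10.0]
finger_gap: 0.04
```

>>> drive_tool(targets=[0,0,-1.5,0,0,0,0,-3,0,0,0,0,-4,0,0,0,0,-5,0,0,0,0,-6,0,0])

```text
clock: 67.45
position: [0.4653, 0.118, 0.0099]
tool_rot: [-0.02, 0.02, -0.706, 0.707]
ft_force: [0.9, -8.7, 9.9]
finger_gap: 0.04
```

>>> drive_tool(targets=[0,0,-1,0,0,0,0,-2,0,0,0,0,-3,0,0,0,0,-3.5,0,0,0,0,-4,0,0])

```text
clock: 68.08
position: [0.4651, 0.1206, 0.0099]
tool_rot: [-0.02, 0.019, -0.706, 0.708]
ft_force: [-0.7, -14.4, 11.8]
finger_gap: 0.041
```

>>> drive_tool(targets=[0,0,-0.5,0,0,0,0,-1,0,0,0,0,-1.5,0,0,0,0,-2,0,0,0,0,-2,0,0])

```text
clock: 68.7
position: [0.4651, 0.1207, 0.0099]
tool_rot: [-0.019, 0.019, -0.705, 0.709]
ft_force: [0.3, -19.2, 14.7]
finger_gap: 0.04
```

The force rose to 19 N with the tool stopped at y = 0.1207, as predicted for home (0.1209). Releasing, then looking at the hook and basket.

>>> drive_tool(targets=[0,0,0,0,0.35,0,0,1.5,0,0.35,0,0,1.5,0,0.35,0,0,1.5,0,0.35,0,-15,1.5,0,0.35])

```text
clock: 69.32
position: [0.4633, 0.1241, 0.0239]
tool_rot: [-0.02, 0.022, -0.707, 0.707]
ft_force: [0.1, -0.7, 0.4]
finger_gap: 0.345
```

>>> drive_tool(targets=[0,-50,0,-10,0.5,0,-110,0,-20,0.5,0,-170,0,-30,0.5,-20,-230,0,-40,0.5,-60,-275,0,-50,0.5])

```text
clock: 69.95
position: [0.5243, 0.1281, 0.3041]
tool_rot: [-0.321, 0.318, -0.63, 0.632]
ft_force: [1.0, 1.4, 0.5]
finger_gap: 0.498
```

```bash
python3 -c "
from h import *
plan([.6,.17,.3],0)"
```

```text
t69.95 pos [0.5243 0.1281 0.3041] head -36.3 gap 0.498 F [1.  1.4 0.5] -> shift [-78.6   4.4  36.2] spin -36.3
```

>>> drive_tool(targets=[-40,2,18,-10,0.5,-79,4,36,-20,0.5,-79,4,36,-30,0.5,-79,4,36,-36.3,0.5,-79,4,36,-36.3,0.5])

```text
clock: 70.58
position: [0.6001, 0.1695, 0.296]
tool_rot: [0.498, -0.498, 0.502, -0.502]
ft_force: [-0.2, -0.1, 0.3]
finger_gap: 0.496
```

>>> drive_tool(targets=[0,0,0,0,0.5,0,0,0,0,0.5,0,0,0,0,0.5,0,0,0,0,0.5,0,0,0,0,0.5])

```text
clock: 71.2
position: [0.6004, 0.1692, 0.2953]
tool_rot: [0.498, -0.498, 0.502, -0.502]
ft_force: [0.0, -0.7, -0.3]
finger_gap: 0.501
```

```bash
python3 - <<'E'
from h import *; import shutil
plan([.6,.05,.3],0); shot('wrist','hA.png'); shutil.copy('wrist.pkl','hA.pkl')
E
```

```text
t71.20 pos [0.6004 0.1692 0.2953] head -0.4 gap 0.501 F [ 0.  -0.7 -0.3] -> shift [119.2  -4.7   0.5] spin -0.4
```

>>> drive_tool(targets=[50,0,0,0,0.5,100,0,0,0,0.5,120,0,0,0,0.5,120,0,0,0,0.5,120,0,0,0,0.5])

```text
clock: 71.88
position: [0.5994, 0.0514, 0.2953]
tool_rot: [0.499, -0.499, 0.501, -0.501]
ft_force: [-0.3, 1.1, -0.3]
finger_gap: 0.497
```

>>> drive_tool(targets=[0,0,0,0,0.5,0,0,0,0,0.5,0,0,0,0,0.5,0,0,0,0,0.5,0,0,0,0,0.5])

```text
clock: 72.5
position: [0.5996, 0.0492, 0.2953]
tool_rot: [0.498, -0.498, 0.502, -0.502]
ft_force: [0.5, 1.2, -0.2]
finger_gap: 0.5
```

```bash
python3 - <<'E'
from h import *; import shutil
plan([.62,-.12,.3],0); shot('wrist','hB.png'); shutil.copy('wrist.pkl','hB.pkl')
E
```

```text
t72.50 pos [0.5996 0.0492 0.2953] head -0.4 gap 0.500 F [ 0.5  1.2 -0.2] -> shift [169.1  -4.8  21.6] spin -0.4
```

>>> drive_tool(targets=[60,0,5,0,0.5,115,0,15,0,0.5,170,0,20,0,0.5,170,0,20,0,0.5,170,0,20,0,0.5])

```text
clock: 73.18
position: [0.6184, -0.1204, 0.2952]
tool_rot: [0.498, -0.498, 0.502, -0.502]
ft_force: [0.2, 0.2, 0.2]
finger_gap: 0.499
```

>>> drive_tool(targets=[0,0,0,0,0.5,0,0,0,0,0.5,0,0,0,0,0.5,0,0,0,0,0.5,0,0,0,0,0.5])

```text
clock: 73.8
position: [0.6184, -0.1208, 0.2952]
tool_rot: [0.498, -0.498, 0.502, -0.502]
ft_force: [-0.5, 0.1, -0.7]
finger_gap: 0.5
```

```bash
python3 - <<'E'
from h import *; import shutil,pickle
plan([.66,-.097,.3],0); shot('wrist','hC.png'); shutil.copy('wrist.pkl','hC.pkl'); shot('top','topE.png')
A,B,C=[pickle.load(open(f'h{k}.pkl','rb')) for k in 'ABC']
def crop(c,P,n,w,h):
    u,v=w2pix(c,[P])[0].astype(int); u0=np.clip(u-w//2,0,640-w);v0=np.clip(v-h//2,0,480-h)
    print(n,u0,v0,w,h); return cv2.resize(cv2.cvtColor(c['color'],cv2.COLOR_RGB2BGR)[v0:v0+h,u0:u0+w],(400,300),interpolation=cv2.INTER_CUBIC)
hk=[.69,.26,.1]
a=crop(A,hk,'A',240,180);b=crop(B,hk,'B',240,180);c=crop(C,[.66,-.097,.1],'C',200,150)
d=cv2.resize(rect(A,.36,.62,.04,.4,.009,k=1111),(400,289)); d=np.vstack([d,np.zeros((11,400,3),np.uint8)])
cv2.imwrite('pics/final4.png',np.vstack([np.hstack([a,b]),np.hstack([c,d])]))
E
```

```text
t73.80 pos [ 0.6184 -0.1208  0.2952] head -0.4 gap 0.500 F [-0.5  0.1 -0.7] -> shift [-24.1  -4.8  41.4] spin -0.4
A 292 39 240 180
B 299 0 240 180
C 262 121 200 150
```

View pics/final4.png

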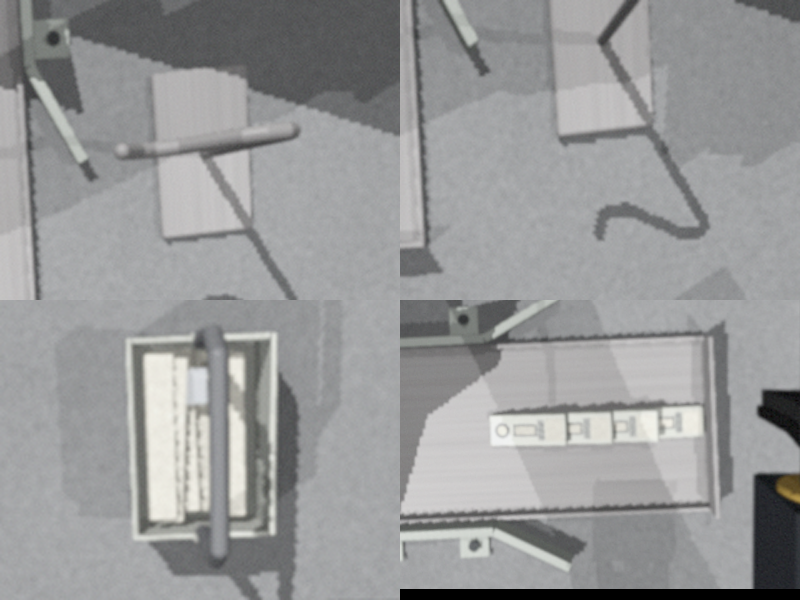

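The last view shows: the tray home, with four tiles in one straight row and wells to the front; the hook seen from above with tip (123,150) and post end (295,130); and the basket handle bar from (213,350) to (220,545). I'll turn these into positions.

```bash
python3 - <<'E'
from h import *; import pickle
A,C=[pickle.load(open(f'h{k}.pkl','rb')) for k in 'AC']
ra=lambda L:[(292+u*.6,39+v*.6) for u,v in L]; rc=lambda L:[(262+u/2,121+(v-300)/2) for u,v in L]
t=pix2w(A,ra([(123,150)]),.174)[0]; p=pix2w(A,ra([(293,131)]),.188)[0]
d=p-t; print('tip',t.round(4),'post',p.round(4),'len',np.hypot(*d[:2]).round(4),'yaw',np.degrees(np.arctan2(d[1],d[0])).round(1))
pl=pix2w(A,ra([(152,75),(245,68),(252,232),(163,238)]),.008); print('plate',pl.round(4).tolist(),pl.mean(0).round(4))
h=pix2w(C,rc([(213,350),(220,545)]),.13); e=h[0]-h[1]; print('bar',h.round(4).tolist(),h.mean(0).round(4),np.hypot(*e[:2]),np.degrees(np.arctan2(e[1],e[0])))
b=pix2w(C,rc([(126,339),(278,333),(277,537),(133,541)]),.058); print('rim',b.round(4).tolist(),b.mean(0).round(4))
cam=np.array(C['cam_to_world'])[:3,3]; print(cam, np.array(A['cam_to_world'])[:3,3])
E
```

```text
tip [0.6354 0.2555 0.174 ] post [0.7101 0.2625 0.188 ] len 0.075 yaw 5.4
plate [[0.6747, 0.3183, 0.008], [0.7421, 0.323, 0.008], [0.7555, 0.2054, 0.008], [0.6869, 0.2012, 0.008]] [0.7148 0.262  0.008 ]
bar [[0.6613, -0.0467, 0.13], [0.6669, -0.1392, 0.13]] [ 0.6641 -0.0929  0.13  ] 0.0926574830677286 93.45061601938556
rim [[0.6217, -0.039, 0.058], [0.7062, -0.0363, 0.058], [0.7109, -0.153, 0.058], [0.6251, -0.1548, 0.058]] [ 0.666  -0.0958  0.058 ]
[ 0.61982181 -0.05349799  0.46323136] [0.60178672 0.23658588 0.46325018]
```

```bash
python3 -c "
from h import *
plan([.6668,-.1249,.1185],3.4)"
```

```text
t73.90 pos [ 0.6184 -0.1209  0.2953] head -0.4 gap 0.503 F [-0.7  0.1  0.3] -> shift [  3.7 176.8  48.4] spin -3.8
```

>>> drive_tool(targets=[4,0,24,-3.8,0.5,4,20,48.4,-3.8,0.5,4,70,48.4,-3.8,0.5,4,115,48.4,-3.8,0.5,4,115,48.4,-3.8,0.5])

```text
clock: 74.53
position: [0.6645, -0.1253, 0.1765]
tool_rot: [-0.513, 0.516, -0.487, 0.483]
ft_force: [0.2, 0.1, 0.7]
finger_gap: 0.502
```

>>> drive_tool(targets=[0,0,0,0,0.5,0,0,0,0,0.5,0,0,0,0,0.5,0,0,0,0,0.5,0,0,0,0,0.5])

```text
clock: 75.15
position: [0.6669, -0.1252, 0.1805]
tool_rot: [0.515, -0.515, 0.485, -0.485]
ft_force: [-0.5, -0.0, -0.7]
finger_gap: 0.5
```

```bash
python3 - <<'E'
from h import *
plan([.6668,-.1249,.1185],3.4)
c=shot('wrist','hD.png'); g=cv2.cvtColor(c['color'],cv2.COLOR_RGB2GRAY)
# predicted bar centre pixels vs image columns
P=[[.665-.06*s,-.095+.998*s,.135] for s in (-.01,.01,.03)]
for q in w2pix(c,P):
    u,v=q.astype(int); print(u,v,g[v,u-25:u+26].tolist())
E
```

```text
t75.15 pos [ 0.6669 -0.1252  0.1805] head 3.4 gap 0.500 F [-0.5 -0.  -0.7] -> shift [-0.3 62.  -0. ] spin 0.0
321 231 [237, 237, 237, 236, 236, 236, 235, 214, 182, 178, 212, 232, 230, 206, 162, 141, 143, 141, 140, 141, 144, 150, 150, 151, 147, 139, 129, 116, 106, 101, 84, 82, 134, 196, 219, 226, 226, 232, 236, 236, 237, 238, 239, 239, 237, 236, 236, 236, 235, 236, 235]
321 199 [235, 236, 236, 237, 236, 238, 236, 227, 198, 164, 180, 213, 230, 238, 233, 209, 167, 137, 132, 132, 142, 146, 147, 151, 146, 134, 127, 120, 112, 107, 98, 88, 79, 135, 195, 222, 226, 229, 233, 236, 237, 238, 237, 239, 239, 238, 238, 236, 235, 236, 234]
321 166 [239, 239, 238, 239, 239, 241, 239, 231, 212, 206, 220, 230, 235, 236, 237, 236, 232, 219, 191, 155, 140, 145, 151, 152, 151, 139, 137, 138, 132, 132, 124, 116, 105, 92, 86, 100, 141, 186, 212, 231, 237, 241, 236, 213, 182, 170, 169, 171, 172, 170, 174]
```

>>> drive_tool(targets=[0,30,0,0,0.5,0,52,0,0,0.5,0,62,0,0,0.5,0,62,0,0,0.5,0,62,0,0,0])

```text
clock: 75.82
position: [0.6674, -0.1252, 0.1194]
tool_rot: [0.515, -0.514, 0.484, -0.485]
ft_force: [0.2, 0.9, -0.9]
finger_gap: 0.449
```

>>> drive_tool(targets=[0,0,0,0,0,0,0,0,0,0,0,0,0,0,0,0,0,0,0,0,0,0,0,0,0], force=60)

```text
clock: 76.45
position: [0.6667, -0.1255, 0.1182]
tool_rot: [-0.514, 0.515, -0.485, 0.485]
ft_force: [-0.5, -0.6, 1.1]
finger_gap: 0.095
```

>>> drive_tool(targets=[0,0,0,0,0,0,-5,0,0,0,0,-15,0,0,0,0,-25,0,0,0,0,-30,0,0,0])

```text
clock: 77.08
position: [0.6673, -0.1252, 0.1496]
tool_rot: [0.515, -0.514, 0.484, -0.485]
ft_force: [-0.9, -0.5, -2.4]
finger_gap: 0.094
```

```bash
python3 -c "
from h import *
plan([.56,.228,.185],5)"
```

```text
t77.08 pos [ 0.6673 -0.1252  0.1496] head 3.4 gap 0.094 F [-0.9 -0.5 -2.4] -> shift [-358.9  -35.7  -86. ] spin -1.6
```

>>> drive_tool(targets=[0,-20,0,0,0,-20,-35,-15,0,0,-60,-35,-40,0,0,-105,-35,-65,0,0,-150,-35,-90,0,0])

```text
clock: 77.7
position: [0.5674, 0.0206, 0.1846]
tool_rot: [0.515, -0.514, 0.485, -0.485]
ft_force: [0.7, 0.5, -2.2]
finger_gap: 0.092
```

>>> drive_tool(targets=[-45,0,0,0,0,-90,0,0,-0.5,0,-135,0,0,-1,0,-180,0,0,-1.6,0,-205,0,0,-1.6,0])

```text
clock: 78.32
position: [0.5552, 0.227, 0.1847]
tool_rot: [0.523, -0.522, 0.477, -0.477]
ft_force: [0.2, -0.7, -1.4]
finger_gap: 0.092
```

>>> drive_tool(targets=[0,0,0,0,0,0,0,0,0,0,0,0,0,0,0,0,0,0,0,0,0,0,0,0,0])

```text
clock: 78.95
position: [0.5559, 0.2233, 0.1833]
tool_rot: [-0.521, 0.521, -0.478, 0.478]
ft_force: [0.5, 0.6, -2.4]
finger_gap: 0.094
```

```bash
python3 - <<'E'
from h import *
plan([.6626,.2273,.183],5)
c=shot('wrist','hF.png')
# hook tip refinement: bright/dark rod near predicted tip
uv=w2pix(c,[[.6354,.2555,.174],[.71,.2625,.188],[.6626,.2577,.16]]); print(uv.round(0).tolist())
g=cv2.cvtColor(c['color'],cv2.COLOR_RGB2GRAY); u,v=uv[0].astype(int)
print('row',g[v,u-30:u+40:2].tolist()); print('col',g[v-25:v+26:2,u+15].tolist())
E
```

```text
t78.95 pos [0.5559 0.2233 0.1833] head 5.0 gap 0.094 F [ 0.5  0.6 -2.4] -> shift [  5.2   0.3 106.6] spin -0.0
[[478.0, 237.0], [640.0, 243.0], [516.0, 232.0]]
row [160, 189, 195, 199, 198, 198, 197, 199, 200, 198, 161, 138, 163, 177, 192, 192, 183, 167, 139, 179, 199, 198, 199, 197, 200, 203, 194, 163, 138, 141, 138, 164, 201, 198, 169]
col [138, 140, 140, 141, 176, 167, 165, 167, 162, 151, 125, 126, 190, 198, 198, 198, 197, 198, 196, 198, 195, 140, 126, 150, 171, 168]
```

>>> drive_tool(targets=[5,0,25,0,0,5,0,55,0,0,5,0,85,0,0,5,0,106.5,0,0,5,0,106.5,0,0])

```text
clock: 79.62
position: [0.6634, 0.2276, 0.1824]
tool_rot: [-0.521, 0.521, -0.478, 0.478]
ft_force: [-1.1, 0.3, -2.9]
finger_gap: 0.094
```

>>> drive_tool(targets=[0,0,0,0,0,0,0,0,0,0,0,6,0,0,0,0,12,0,0,0,0,18,0,0,0])

```text
clock: 80.25
position: [0.6622, 0.228, 0.1646]
tool_rot: [-0.521, 0.522, -0.478, 0.478]
ft_force: [-0.4, -0.0, -2.3]
finger_gap: 0.093
```

```bash
python3 - <<'E'
from h import *
plan([.6626,.2273,.148],5)
E
```

```text
t80.25 pos [0.6622 0.228  0.1646] head 5.0 gap 0.093 F [-0.4 -0.  -2.3] -> shift [ 0.7 16.6  0.4] spin 0.0
```

>>> drive_tool(targets=[0,4,0,0,0,0,8,0,0,0,0,11,0,0,0,0,13,0,0,0,0,14,0,0,0])

```text
clock: 80.88
position: [0.6624, 0.2281, 0.1512]
tool_rot: [0.521, -0.521, 0.478, -0.478]
ft_force: [-0.0, -0.0, -1.2]
finger_gap: 0.093
```

>>> drive_tool(targets=[0,0.5,0,0,0,0,1,0,0,0,0,1.5,0,0,0,0,2,0,0,0,0,2,0,0,0])

```text
clock: 81.5
position: [0.6623, 0.2281, 0.1492]
tool_rot: [-0.521, 0.521, -0.478, 0.478]
ft_force: [-0.5, -0.1, -2.2]
finger_gap: 0.094
```

>>> drive_tool(targets=[0,0.5,0,0,0,0,1,0,0,0,0,1.5,0,0,0,0,2,0,0,0,0,2,0,0,0])

```text
clock: 82.12
position: [0.6626, 0.2281, 0.1478]
tool_rot: [0.522, -0.521, 0.478, -0.478]
ft_force: [0.5, -1.3, 2.4]
finger_gap: 0.092
```

>>> drive_tool(targets=[0,0.3,0,0,0,0,0.6,0,0,0,0,1,0,0,0,0,1,0,0,0,0,1,0,0,0])

```text
clock: 82.75
position: [0.6628, 0.2281, 0.147]
tool_rot: [0.522, -0.521, 0.477, -0.478]
ft_force: [-0.3, -2.0, 6.4]
finger_gap: 0.096
```

>>> drive_tool(targets=[0,-1,0,0,0.1,0,-1,0,0,0.2,0,-1,0,0,0.3,0,-1,0,0,0.4,0,-1,0,0,0.45])

```text
clock: 83.38
position: [0.6622, 0.2282, 0.147]
tool_rot: [-0.521, 0.521, -0.478, 0.478]
ft_force: [0.2, 0.1, -0.3]
finger_gap: 0.41
```

>>> drive_tool(targets=[0,0,0,0,0.45,0,0,0,0,0.45,0,-15,0,0,0.45,0,-50,0,0,0.45,0,-100,0,0,0.45])

```text
clock: 84.0
position: [0.6618, 0.2278, 0.2483]
tool_rot: [-0.521, 0.522, -0.478, 0.477]
ft_force: [1.4, 0.2, 0.0]
finger_gap: 0.446
```

>>> drive_tool(targets=[30,-20,-20,0,0.45,70,-20,-50,0,0.45,110,-20,-80,0,0.45,110,-20,-80,0,0.45,110,-20,-80,0,0.45])

```text
clock: 84.62
position: [0.5925, 0.112, 0.2685]
tool_rot: [0.522, -0.521, 0.477, -0.478]
ft_force: [0.5, 0.7, -0.3]
finger_gap: 0.446
```

>>> drive_tool(targets=[0,0,0,0,0.45,0,0,0,0,0.45,0,0,0,0,0.45,0,0,0,0,0.45,0,0,0,0,0.45])

```text
clock: 85.25
position: [0.5923, 0.1116, 0.2672]
tool_rot: [-0.521, 0.521, -0.478, 0.478]
ft_force: [0.7, 0.5, -1.0]
finger_gap: 0.451
```

```bash
python3 - <<'E'
from h import *
plan([.5,.2,.28],5)
c=shot('wrist','e1.png'); s=shot('scene','e2.png'); t=shot('top','e3.png')
g=lambda c:cv2.cvtColor(c['color'],cv2.COLOR_RGB2GRAY)
# basket rim at hanging height .088 ; expect 84x116 centred (.66,.258)
im=rect(c,.58,.76,.15,.37,.088,k=1000); m=(im.min(2)>150).astype(np.uint8)*255
q=max(cv2.findContours(cv2.morphologyEx(m,cv2.MORPH_CLOSE,np.ones((9,9))),0,2)[0],key=cv2.contourArea); (u,v),wh,a=cv2.minAreaRect(q)
print('rim centre',.76-v/1000,.37-u/1000,wh,a)
# same in top cam
im=rect(t,.58,.76,.15,.37,.088,k=1000); m=(im.min(2)>110).astype(np.uint8)*255
q=max(cv2.findContours(cv2.morphologyEx(m,cv2.MORPH_CLOSE,np.ones((9,9))),0,2)[0],key=cv2.contourArea); (u,v),wh,a=cv2.minAreaRect(q)
print('top rim centre',.76-v/1000,.37-u/1000,wh,a)
# old basket place now empty?
print('old place mean',rect(t,.63,.70,-.14,-.05,.06,k=500).mean(), 'rel start', rect({**t,'color':cv2.cvtColor(cv2.imread('pics/top0.png'),cv2.COLOR_BGR2RGB)},.63,.70,-.14,-.05,.06,k=500).mean())
E
```

```text
t85.25 pos [0.5923 0.1116 0.2672] head 5.0 gap 0.451 F [ 0.7  0.5 -1. ] -> shift [-96.1 -12.8 -84.2] spin 0.0
rim centre 0.6295 0.23399999999999999 (99.0, 166.0) 90.0
top rim centre 0.6457073135375977 0.2908658599853515 (184.60572814941406, 106.80535888671875) 68.03943634033203
old place mean 134.18571428571428 rel start 159.01180124223603
```

Viewer budget is used up, so I'll check the hanging basket by numbers: match the earlier basket's appearance against the expected hanging pose.

```bash
python3 - <<'E'
from h import *; import pickle
C=pickle.load(open('hC.pkl','rb')); W=pickle.load(open('wrist.pkl','rb')); T=pickle.load(open('top.pkl','rb'))
T0={**T,'color':cv2.cvtColor(cv2.imread('pics/top0.png'),cv2.COLOR_BGR2RGB)}
def patch(c,o,yaw,z,hx,hy,k=1000):
    a=np.radians(yaw);X,Y=np.meshgrid(np.arange(hx,-hx,-1/k),np.arange(hy,-hy,-1/k),indexing='ij')
    P=np.c_[(o[0]+X*np.cos(a)-Y*np.sin(a)).ravel(),(o[1]+X*np.sin(a)+Y*np.cos(a)).ravel(),np.full(X.size,z)]
    uv=w2pix(c,P).reshape(*X.shape,2).astype(np.float32)
    return cv2.remap(cv2.cvtColor(c['color'],cv2.COLOR_RGB2GRAY),uv[...,0],uv[...,1],cv2.INTER_LINEAR)
for nm,c0,c1 in (('wrist',C,W),('top',T0,T)):
    t=patch(c0,(.666,-.0958),3.4,.058,.05,.066)
    for z in (.058,.073,.088,.103):
        for yaw in (0,5,10):
            r=cv2.matchTemplate(patch(c1,(.66,.2577),yaw,z,.085,.10),t,cv2.TM_CCOEFF_NORMED); _,m,_,l=cv2.minMaxLoc(r)
            print(nm,z,yaw,'ncc %.2f'%m,'d along x,y mm',35-l[1],34-l[0])
# bar at z=.16 in wrist view: dark profile across x at several s along bar
b=patch(W,(.66,.2577),5,.16,.03,.05); print([ (int(50-j),int(30-np.argmin(cv2.blur(b,(5,9))[:,j]))) for j in (10,30,50,70,90)])
# tray: cassette row & bystanders vs start
print(cass(T,.46,.57,.12,.36,z=.011,thr=150))
d=cv2.absdiff(patch(T0,(.783,.044),0,.05,.05,.05),patch(T,(.783,.044),0,.05,.05,.05)); print('timer diff',d.mean())
E
```

```text
wrist 0.058 0 ncc 0.50 d along x,y mm 2 -2
wrist 0.058 5 ncc 0.51 d along x,y mm 6 0
wrist 0.058 10 ncc 0.47 d along x,y mm 6 0
wrist 0.073 0 ncc 0.49 d along x,y mm -1 -3
wrist 0.073 5 ncc 0.53 d along x,y mm 4 -1
wrist 0.073 10 ncc 0.48 d along x,y mm 5 -1
wrist 0.088 0 ncc 0.47 d along x,y mm -3 -6
wrist 0.088 5 ncc 0.54 d along x,y mm 2 -6
wrist 0.088 10 ncc 0.48 d along x,y mm 2 -3
wrist 0.103 0 ncc 0.43 d along x,y mm -6 -10
wrist 0.103 5 ncc 0.48 d along x,y mm -1 -7
wrist 0.103 10 ncc 0.47 d along x,y mm 0 -9
top 0.058 0 ncc 0.68 d along x,y mm 6 7
top 0.058 5 ncc 0.69 d along x,y mm 8 19
top 0.058 10 ncc 0.69 d along x,y mm 10 22
top 0.073 0 ncc 0.68 d along x,y mm 3 3
top 0.073 5 ncc 0.69 d along x,y mm 5 17
top 0.073 10 ncc 0.68 d along x,y mm 6 20
top 0.088 0 ncc 0.67 d along x,y mm 0 0
top 0.088 5 ncc 0.68 d along x,y mm 2 14
top 0.088 10 ncc 0.68 d along x,y mm 3 17
top 0.103 0 ncc 0.67 d along x,y mm -3 -4
top 0.103 5 ncc 0.68 d along x,y mm -1 12
top 0.103 10 ncc 0.68 d along x,y mm -1 15
[(40, 30), (20, 28), (0, -18), (-20, 9), (-40, 10)]
[(0.513, 0.2635, np.float32(90.0), 193.0, 105.0)]
timer diff 20.5011
```

>>> drive_tool(targets=[-20,-15,0,0,0.45,-50,-30,10,0,0.45,-90,-33,25,0,0.45,-90,-33,30,0,0.45,-90,-33,30,0,0.45])

```text
clock: 86.02
position: [0.6143, 0.2047, 0.3006]
tool_rot: [0.522, -0.521, 0.477, -0.477]
ft_force: [1.1, 0.5, 0.1]
finger_gap: 0.451
```

>>> drive_tool(targets=[0,0,0,0,0.45,0,0,0,0,0.45,0,0,0,0,0.45,0,0,0,0,0.45,0,0,0,0,0.45])

```text
clock: 86.65
position: [0.6143, 0.2037, 0.3003]
tool_rot: [0.521, -0.521, 0.478, -0.478]
ft_force: [0.2, -0.1, 0.6]
finger_gap: 0.448
```

```bash
python3 - <<'E'
from h import *; import pickle
C=pickle.load(open('hC.pkl','rb')); W1=pickle.load(open('wrist.pkl','rb')); plan([.6,.2,.3],5)
W=shot('wrist','e4.png'); T=shot('top','e5.png')
def patch(c,o,yaw,z,hx,hy,k=1000):
    a=np.radians(yaw);X,Y=np.meshgrid(np.arange(hx,-hx,-1/k),np.arange(hy,-hy,-1/k),indexing='ij')
    P=np.c_[(o[0]+X*np.cos(a)-Y*np.sin(a)).ravel(),(o[1]+X*np.sin(a)+Y*np.cos(a)).ravel(),np.full(X.size,z)]
    uv=w2pix(c,P).reshape(*X.shape,2).astype(np.float32)
    return cv2.remap(cv2.cvtColor(c['color'],cv2.COLOR_RGB2GRAY),uv[...,0],uv[...,1],cv2.INTER_LINEAR)
t=patch(C,(.666,-.0958),3.4,.058,.05,.066)
for nm,c in (('new',W),('old',W1)):
  for z in (.043,.058,.073,.088,.103):
    r=cv2.matchTemplate(patch(c,(.66,.2577),5,z,.085,.10),t,cv2.TM_CCOEFF_NORMED); _,m,_,l=cv2.minMaxLoc(r)
    print(nm,z,'ncc %.2f'%m,35-l[1],34-l[0])
tb=patch(C,(.666,-.0958),3.4,.13,.02,.06)
for z in (.12,.14,.16,.18):
    r=cv2.matchTemplate(patch(W,(.66,.2577),5,z,.06,.09),tb,cv2.TM_CCOEFF_NORMED); _,m,_,l=cv2.minMaxLoc(r); print('bar',z,'%.2f'%m,40-l[1],30-l[0])
print('cassettes in tray',cass(W1,.46,.57,.12,.36,z=.011,thr=200),cass(W,.46,.57,.12,.36,z=.011,thr=200))
T0=cv2.cvtColor(cv2.imread('pics/top0.png'),cv2.COLOR_BGR2GRAY); T1=cv2.cvtColor(T['color'],cv2.COLOR_RGB2GRAY)
for n,(u0,u1,v0,v1) in dict(timer=(300,328,148,172),sanit=(112,148,288,312),glove=(515,568,236,332),look=(418,490,310,340)).items():
    a=T0[v0:v1,u0:u1]; b=T1[v0-6:v1+6,u0-6:u1+6]; _,m,_,l=cv2.minMaxLoc(cv2.matchTemplate(b,a,cv2.TM_CCOEFF_NORMED)); print(n,'%.2f'%m,np.array(l)-6)
E
```

```text
t86.65 pos [0.6143 0.2037 0.3003] head 5.0 gap 0.448 F [ 0.2 -0.1  0.6] -> shift [  2.4   0.3 -14.6] spin 0.0
new 0.043 ncc 0.57 13 -9
new 0.058 ncc 0.59 9 -7
new 0.073 ncc 0.69 5 -4
new 0.088 ncc 0.78 3 -1
new 0.103 ncc 0.70 1 -1
old 0.043 ncc 0.56 7 0
old 0.058 ncc 0.51 6 0
old 0.073 ncc 0.53 4 -1
old 0.088 ncc 0.54 2 -6
old 0.103 ncc 0.48 -1 -7
bar 0.12 0.73 9 -12
bar 0.14 0.74 5 -9
bar 0.16 0.78 1 -6
bar 0.18 0.70 -2 -7
cassettes in tray [(0.4915, 0.2304, np.float32(92.6), 204.6, 57.2)] [(0.5067, 0.2445, np.float32(90.0), 231.0, 92.5), (0.5505, 0.1663, np.float32(90.0), 51.5, 39.0)]
timer 0.96 [-1  1]
sanit 1.00 [0 0]
glove 0.46 [0 0]
look 0.54 [0 0]
```

```bash
python3 - <<'E'
from h import *; import pickle
A=pickle.load(open('hA.pkl','rb')); W=pickle.load(open('wrist.pkl','rb'))
o=np.array([.5059,.2236])
def g(c,hx,hy): 
    im=rect(c,o[0]-hx,o[0]+hx,o[1]-hy,o[1]+hy,.012,k=1000); return cv2.createCLAHE(2,(4,4)).apply(im.min(2))
t=g(A,.022,.105); r=cv2.matchTemplate(g(W,.042,.125),t,cv2.TM_CCOEFF_NORMED); _,m,_,l=cv2.minMaxLoc(r); print('row now vs docked %.2f'%m,20-l[1],20-l[0])
for i,y in enumerate((.30,.26,.22,.18)):
    a=rect(A,o[0]-.018,o[0]+.018,y-.03,y+.03,.012,k=1000).min(2); b=rect(W,o[0]-.033,o[0]+.033,y-.045,y+.045,.012,k=1000).min(2)
    _,m,_,l=cv2.minMaxLoc(cv2.matchTemplate(b,a,cv2.TM_CCOEFF_NORMED)); print(y,'%.2f'%m,15-l[1],15-l[0])
print(cass(W,.485,.53,.10,.33,z=.012,thr=222),cass(A,.485,.53,.10,.33,z=.012,thr=215))
E
```

```text
row now vs docked 0.96 0 0
0.3 0.98 0 0
0.26 0.99 0 0
0.22 0.99 0 0
0.18 0.97 0 0
[(0.5032, 0.2855, np.float32(90.0), 67.0, 26.5), (0.5094, 0.1682, np.float32(94.1), 73.4, 25.2)] [(0.503, 0.286, np.float32(90.0), 66.0, 26.0), (0.5068, 0.189, np.float32(93.8), 114.9, 27.9)]
```

The row matches its docked state exactly (0 mm shift, correlation 0.96 or better), and the basket fits the hanging height. Handing in.

```bash
python3 -c "
from h import *
print(env.sign_off())"
```

```text
the job is handed in; nothing more can be done
None
```

The job is handed in at about 87 s of the 210 s allowed. `sign_off` gives no verdict, so I can't confirm a pass.

**What I did**
- **Cassettes:** All four white cassettes that were present lie face up as roof tiles along the tray's middle, wells to the front, about 40 mm of each showing. I left the black and brown look-alikes alone.
- **Tray:** I gripped the push plate beside the row and slid the tray in until it met the stop. The force rose to about 19 N at the position I had predicted.
- **Basket:** It hangs on the hook by the middle of its handle. Contact came at the expected seat height.

**Last checks**
- **Row:** It did not move between docking and hand-in (0 mm shift, image match 0.96).
- **Basket:** The image fits best at hanging height, with the basket within about 3 mm of the seat. The handle-bar match read 6 mm along the bar, but that direction is weakly measured.
- **Timer and bottle:** The bottle shows no shift. The timer reads about one pixel off, but I never went near it.
- **Glove box and look-alikes:** Their comparison was weak (match about 0.5), probably because the arm shaded them in the first picture. They show no shift either.

**What went wrong or disagreed**
- **Fingertips:** They reach about 23 mm less far than the description says, so the first two grasps closed above the cassette. I then found the true height by touch.
- **Extra tray move:** The gripper body would have hit the basket at the tray's first position. So I slid the tray about 12 cm towards the dock before laying the row.
- **Basket picture:** The 16-view limit was used up, so the hanging basket was checked by numbers only, not by eye.

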